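# Pack away the brake wind-back kit

## Task

Put the brake wind-back kit away: press the red case's release button so that its lid springs open, put every steel adapter disc that is on the bench into the case, push the lid shut until it latches and stays, and only then swing the steel clamp down onto it. Lay the T-handled spindle in the open drawer and push the drawer fully home. Leave the other things on the bench where they are.

Things in the scene. Friction and masses are not known exactly. Their poses are not given: they have to be found in the camera images.
- case: Red plastic kit case, fixed to the bench: an open box 240 x 190 mm (its x, y) and 70 mm high, walls and floor 5 mm thick; origin at the centre of its underside, on the bench. Lid hinged along its -y rim; release button and clamp on its +y side (button at x = -40 mm, clamp at x = +80 mm). It may stand turned by up to 0.2 rad.
- lid (a joint): Lid of the case, a plate 240 x 190 mm, 8 mm thick: 0 = shut and latched (top 82 mm above the bench), grows to 1.5 rad (nearly upright) as it opens. A spring drives it open, in a second or two, and holds it there; pushed down at its free edge with 15 N it clicks under the latch and stays shut (it can be pushed down to -0.025). Pushed less far it rises again.
- lid_edge (a point): Middle of the lid's free edge on its upper face; in the lid's frame 190 mm in y and 12 mm in z from the hinge axis, which lies 70 mm above the bench along the case's -y rim (y = -95 mm in the case's frame). Its x axis runs along the hinge, its y axis from the hinge to this edge, its z axis is the lid's outer normal.
- release (a joint): Release button: 0 = up, 0.25 rad = fully down (11 mm of travel at the middle of its top, 2 N to start and 5 N at the bottom); from about 0.17 rad on it lets the lid go. It springs back.
- release_top (a point): Centre of the release button's top, a black pad 34 x 26 mm, 62 mm above the bench, which is pressed straight down and tips outward; the lid's edge rises 40 mm to its -y side (case frame).
- clamp (a joint): Steel clamp bar, 18 mm wide, 9 mm thick, reaching 80 mm from its hinge: 0 = down on the lid, pointing along the case's -y; 1.57 = upright; up to 1.9 = leaning outward (to +y). It stays where it is left (stiff hinge, about 1 N at the tip).
- clamp_tip (a point): End of the clamp bar, on the face that is uppermost when it is down and faces outward (+y) when it is upright; it is 80 mm along the bar from the hinge and 18.5 mm off the hinge axis; z axis = normal of that face.
- clamp_hinge (a point): Clamp hinge axis (along the case's x), 75 mm above the bench.
- cab: Grey steel one-drawer bench unit, fixed, 220 mm deep (x), 240 mm wide (y), 85 mm high; origin at the centre of its underside; its front faces its -x. It may stand turned by up to 0.12 rad.
- cab_drawer0 (a joint): Its drawer: 0 = shut, up to 0.15 m pulled out towards -x. Starts open. Stiff to about 2 N.
- cab_drawer0_handle (a point): Middle of the drawer's bar handle (bar along y, 120 mm, 35 mm in front of the drawer's front panel, about 46 mm above the bench).
- drawer_floor (a point): Centre of the drawer's inner floor, about 22 mm above the bench; axes as cab. The drawer is 187 mm long (x) and 210 mm wide (y) outside, walls 6 mm thick and 47 mm high; its front panel's inner face lies at x = -94 mm, the box's front wall inside it reaches to x = -88 mm. The part of it in front of the cabinet is open from above.
- disc0: Steel adapter disc, 44 mm in diameter, 18 mm thick, 0.2 kg or so, lying flat on the bench; origin at the centre of its underside, z up through its top. Absent in some runs.
- disc1: Steel adapter disc, 48 mm in diameter, 18 mm thick, 0.2 kg or so, lying flat on the bench; origin at the centre of its underside, z up through its top. Absent in some runs.
- disc2: Steel adapter disc, 52 mm in diameter, 18 mm thick, 0.2 kg or so, lying flat on the bench; origin at the centre of its underside, z up through its top. Absent in some runs.
- disc3: Steel adapter disc, 46 mm in diameter, 18 mm thick, 0.2 kg or so, lying flat on the bench; origin at the centre of its underside, z up through its top. Absent in some runs.
- spindle: Steel wind-back spindle lying flat: a round rod 16 mm thick along its x, 130 mm long over all, with a crossbar 70 mm long (along y) at its -x end and a block 36 mm wide at its +x end, all 16 mm high; origin under the middle of the rod, on the bench. 0.35 kg or so.
- tape: Roll of grey tape lying flat, 54 mm in diameter, 22 mm high, with a hole 36 mm wide; not part of the kit, to be left.
- wheelnut: Dark six-sided wheel nut, 30 mm across, 28 mm high; not part of the kit, to be left.
- brakefluid: Grey bottle, 72 mm in diameter, 170 mm high, behind the kit; to be left.
- spray: Aluminium spray can, 64 mm in diameter, 200 mm high, behind the kit; to be left.
- carton: Cardboard carton 130 x 90 x 70 mm, near the robot; to be left.
- hammer: Hammer lying at the left side; to be left.
- spanner: Spanner lying at the right side; to be left.
Mind the look-alikes: they are no part of the job. Leave any green or purple look-alike of the disc0 alone. Leave any brown look-alike of the spindle alone.

How it is judged:
By the outcome, as a careful person would: the job done as asked, in the order asked, and still so for the second after the job is handed in, with the robot touching nothing.
Of disc0, disc1, disc2, disc3 only 2 to 4 are there at a start; the rules pass over those that are not, and their reading is None.
At some moment in a run one of disc0, disc1, disc2, disc3, spindle may be knocked a few centimetres aside while the robot is not near it.
Once in a run the grip may slacken for a moment while it holds something.
It also fails if it takes over 210 s, if anything falls off the work surface, if the arm or the gripper's body presses on something with over 40 N, if the wrist force passes 120 N, or if a joint passes its speed limit or range.

## Robot

A 6-joint arm with a two-finger parallel gripper is mounted at the origin on the work surface. World frame = base frame: x ahead of the robot, y to its left, z up, the work surface at z = 0. Lengths are in m, angles in rad, forces in N, time in s.
With the tool pointing down it reaches from about 0.225 to 0.875 m from the base axis. Payload 3.4 kg.
Tool frame: the origin (TCP) lies between the finger pads; the fingertips stand 11 mm ahead of it and the grasp point (between the pads) lies 8 mm behind it (tips_ahead is the distance from the TCP to the fingertips, in m); z points along the fingers, x is the direction in which the jaws open and shut, and the axes are right-handed (so a half turn about z gives the same grasp; the last joint's range is limited). The gripper opens to 85 mm and grips with 20 to 120 N. Pads are 22 mm wide; open, the fingers measure 114 mm over their backs; the gripper's body (76 mm by 85 mm) begins 54 mm behind the grasp point. The pads swing forward as they close: fully open they stand 13 mm farther back than shut.
Start: joints at [0.988, 0.276, 1.505, -0, 1.361, -0.121], TCP at [0.256, 0.515, 0.242] pointing down, gripper open.
Joint ranges: [-2.89, 2.89], [-0.75, 2.08], [0.22, 2.7], [-1.18, 4.32], [0.11, 2.71], [-2.7, 2.7]. Speed limits (rad/s): [2.57, 2.57, 3.14, 3.14, 3.14, 3.14].

## Interface

Orientations are given as a unit quaternion [w, x, y, z].
In Python, from rig import get_state, get_image, sign_off, masks_of, tips_ahead gives the robot as it stands.
- The arm moves only by the tool play_rows, never from a script. Its argument "series" is a list of rows, each an object of numbers: "fingers": the closure, from -1 (fully open) to 1 (shut); "dx", "dy", "dz": the shift along the world's x, y, z in mm; "turn": the turn about the world's z in rad. A call has 1 to 20 rows; each row shifts and turns the pose as measured when the row begins; what a row does not reach is not made up. A row lasts 1/12 s, in which the tool goes at most 41.7 mm and 7.16 degrees, less where a joint would pass 70% of its speed; a pose out of reach is approached as far as the arm can. A call with a gripper value outside its range is refused whole. The fingers move at their own pace and stop on an object; "squeeze" is the grip in N (left out, the last holds). Time passes only in rows, so rows that do not move let the fingers close. It gives the time, the measured TCP pose, the force and the opening at its end, in the units of the state.
- get_state(): the state, without advancing time (a new reading comes with each control period).
- get_image(name): name is "scene" or "top" or "wrist"; returns a dict with "pixels" (384x512x3 uint8, red, green, blue), "vfov" (degrees; the focal length in pixels is half the picture's height over the tangent of half this angle, whatever the lens; pixels are square), "cx", "cy" (the principal point, pixels), "rvec" (rotation vector, rad) and "tvec" (3), from world to camera coordinates, as OpenCV has them; the wrist camera has in their place "hand_eye" (4x4, takes a point from camera to tool coordinates, whose origin is the TCP and whose axes are the tool frame's). Camera axes: x right, y down, z forward; pixel columns grow to the right and rows downward; lengths in m; the calibration is good to about 2 mm. A picture is of the moment at which its call begins: read the wrist's pose just before it. There is no depth.
- sign_off(): hands the job in, once; it reports no verdict.
Trained networks look in a picture, given as the dict that the camera call returned (one of the last four; its "shot" number tells which), for a name from the list of things; names that differ only in an ending like _2 or _b are one class to them, and where a whole thing is asked for, a point or a joint stands for the part that bears it (a point fixed in the world has none). Each returns a list of dicts, best first, with "p" (0 to 1); they miss things now and then, are a little off and sometimes report something else, mostly with a low value. They report only what shows in the picture. A call takes as long as a camera call. They do not tell look-alikes from the thing itself.
- masks_of(picture, label): "region" (384x512 bool, what is visible of it) and "xy" ([column, row] in pixels, amid what is visible of it).
The state is a dict: "clock": time; "qpos": joint angles; "qd": joint speeds; "effort": joint torques, N m; "position": TCP position; "ee_rot": TCP orientation; "contact_force": force on the tool from outside, world axes, zero at the start; "moment": the same for the moment, N m; "width": finger opening in m.
Only numpy, scipy, OpenCV 4.12 (cv2) and the standard library are available. Lean on these libraries where they do the work, as an engineer would, in place of code of your own. Each camera call takes 0.05 s, during which the arm holds its last target. There are 200 camera calls.

## Working session

There is one attempt and no reset: what is moved stays moved. The work goes in short steps, Python scripts to look and compute and a tool call to move; the robot and the scene stay as the last step left them, time stands still between calls to the robot, and variables do not carry over. Pictures are saved under pics/ and viewed, about 12 in all and at most 16, crops included, and the job is handed in when it is done.

Besides the shell and the picture viewer there is one more tool, called after "Request:" by a JSON object that holds its "api" and its "payload", one argument or row to a line. play_rows: Moves the arm, as the interface text tells. Its arguments: {"type":"object","properties":{"series":{"type":"array"},"squeeze":{"type":"number"}},"required":["series"]}

```bash
mkdir -p pics; ls; cat > h.py <<'E'
import numpy as np, cv2
from rig import get_state, get_image, sign_off, masks_of, tips_ahead
from scipy.spatial.transform import Rotation as R
def cam(im, st=None):
    f=384/2/np.tan(np.radians(im["vfov"])/2)
    K=np.array([[f,0,im["cx"]],[0,f,im["cy"]],[0,0,1.]])
    if "hand_eye" in im:
        st=st or get_state(); q=st["ee_rot"]
        T=np.eye(4);T[:3,:3]=R.from_quat([q[1],q[2],q[3],q[0]]).as_matrix();T[:3,3]=st["position"]
        T=T@np.array(im["hand_eye"]); Rm=T[:3,:3].T; t=-Rm@T[:3,3]
    else:
        Rm=cv2.Rodrigues(np.array(im["rvec"],float))[0]; t=np.array(im["tvec"],float)
    return K,Rm,t
def back(c,px,z):
    K,Rm,t=c; px=np.atleast_2d(np.array(px,float))
    d=(Rm.T@np.linalg.inv(K)@np.c_[px,np.ones(len(px))].T).T
    o=-Rm.T@t; s=(z-o[2])/d[:,2]
    return o+d*s[:,None]
def proj(c,P):
    K,Rm,t=c; p=(K@(Rm@np.atleast_2d(P).T+t[:,None])).T
    return p[:,:2]/p[:,2:]
def save(im,name,scale=1.5):
    a=cv2.resize(np.ascontiguousarray(im["pixels"][:,:,::-1]),None,fx=scale,fy=scale,interpolation=cv2.INTER_CUBIC); cv2.imwrite("pics/"+name+".png",a)
E
python3 - <<'E'
from h import *
s=get_state(); print({k:np.round(v,3) for k,v in s.items()}, tips_ahead)
im=get_image("top"); save(im,"top1"); c=cam(im)
print("campos",-c[1].T@c[2], im["vfov"])
Z=dict(case=.035,release_top=.06,clamp_tip=.1,cab=.085,cab_drawer0_handle=.046,disc0=.018,disc1=.018,disc2=.018,disc3=.018,spindle=.016,tape=.022,wheelnut=.028)
for n,z in Z.items():
    for m in masks_of(im,n)[:6]:
        print(n,round(m["p"],2),np.round(m["xy"]),m["region"].sum(),np.round(back(c,m["xy"],z)[0],3))
im=get_image("scene"); save(im,"scene1")
E
```

```text
pics
{'clock': np.float64(0.0), 'qpos': array([ 0.988,  0.277,  1.506, -0.   ,  1.361, -0.121]), 'qd': array([-0.001,  0.002, -0.   , -0.   ,  0.002,  0.001]), 'effort': array([ 3.0000e-03, -4.1677e+01, -2.4581e+01,  0.0000e+00,  1.1000e-02,
       -0.0000e+00]), 'position': array([0.256, 0.514, 0.241]), 'ee_rot': array([ 0.   ,  0.85 ,  0.527, -0.001]), 'contact_force': array([-0.689, -0.814, -0.454]), 'moment': array([ 0.042, -0.011,  0.004]), 'width': np.float64(0.086)} 0.011
campos [0.37331237 0.06950371 1.85391373] 43.427524058869416
case 0.79 [354. 185.] 3863 [ 0.556 -0.322  0.035]
case 0.38 [124. 214.] 626 [0.438 0.544 0.035]
clamp_tip 0.43 [279. 196.] 126 [ 0.506 -0.036  0.1  ]
clamp_tip 0.38 [323. 165.] 45 [ 0.624 -0.195  0.1  ]
cab 0.75 [190. 158.] 6248 [0.646 0.293 0.085]
cab_drawer0_handle 0.97 [189. 182.] 2641 [0.561 0.302 0.046]
disc0 0.66 [277. 215.] 93 [ 0.441 -0.032  0.018]
disc0 0.51 [280. 199.] 143 [ 0.502 -0.043  0.018]
disc0 0.5 [245. 193.] 88 [0.522 0.089 0.018]
disc0 0.44 [275. 176.] 157 [ 0.589 -0.023  0.018]
disc0 0.44 [250. 151.] 120 [0.687 0.072 0.018]
disc
[... 597 characters left out ...]
0.433 0.126 0.018]
disc3 0.66 [277. 215.] 93 [ 0.441 -0.032  0.018]
disc3 0.51 [280. 199.] 143 [ 0.502 -0.043  0.018]
disc3 0.5 [245. 193.] 88 [0.522 0.089 0.018]
disc3 0.44 [275. 176.] 157 [ 0.589 -0.023  0.018]
disc3 0.44 [250. 151.] 120 [0.687 0.072 0.018]
disc3 0.39 [235. 217.] 93 [0.433 0.126 0.018]
spindle 0.63 [211. 246.] 206 [0.323 0.216 0.016]
spindle 0.47 [255. 216.] 252 [0.438 0.051 0.016]
tape 0.72 [302. 127.] 374 [ 0.783 -0.126  0.022]
tape 0.66 [276. 173.] 148 [ 0.602 -0.028  0.022]
tape 0.58 [282. 153.] 79 [ 0.679 -0.05   0.022]
tape 0.58 [323. 167.] 27 [ 0.627 -0.209  0.022]
wheelnut 0.42 [246. 178.] 40 [0.582 0.086 0.028]
wheelnut 0.23 [360. 182.] 3332 [ 0.571 -0.347  0.028]
```

```bash
python3 - <<'E'
import cv2
a=cv2.imread("pics/top1.png"); a=a[int(100*1.5):int(300*1.5),int(110*1.5):int(440*1.5)]
cv2.imwrite("pics/top1c.png",cv2.resize(a,(800,485),interpolation=cv2.INTER_CUBIC))
E
```

```text
(no output)
```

View pics/top1c.png

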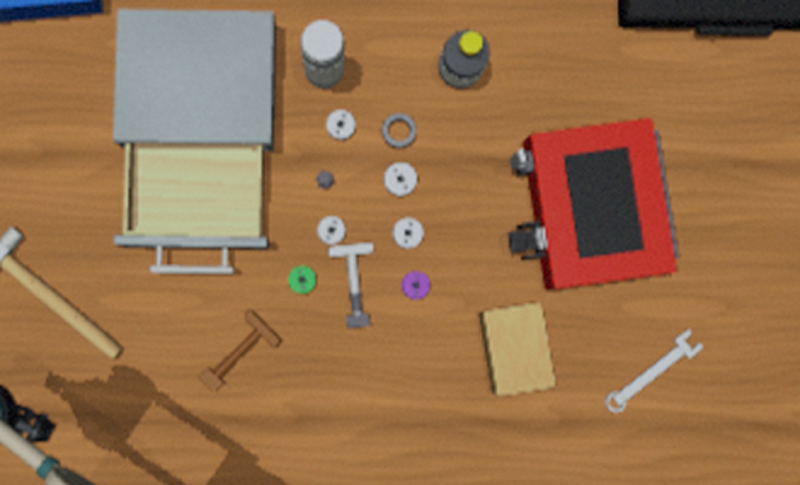

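View pics/scene1.png

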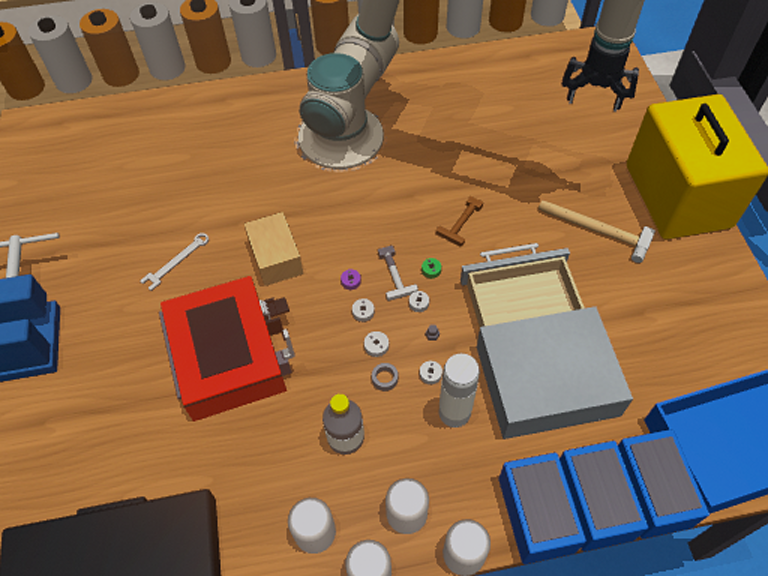

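The top view shows the case at the right, with its button at crop (525,240) and clamp at (521,160). There are four steel discs at (340,124), (400,179), (331,230) and (408,232), with the tape at (399,130). The spindle's crossbar is at (350,249) and its block at (357,321). The green, purple and brown items are look-alikes, and the drawer is open at (195,190).

```bash
python3 - <<'E'
from h import *
im=get_image("top"); c=cam(im); s=get_image("scene"); cs=cam(s)
o=lambda u,v:(110+u/2.4242,100+v/2.4257)
L=back(c,[o(527,135),o(652,120),o(676,272),o(550,288)],.082); print(np.round(L,3)); ctr=L.mean(0); 
print("case c",ctr,[np.linalg.norm(L[i]-L[(i+1)%4]) for i in range(4)],[np.arctan2(*(L[i]-L[j])[[1,0]]) for i,j in((0,3),(1,2))])
print("clamp,button",back(c,[o(521,160),o(522,240)],.08))
for im_,c_ in((im,c),(s,cs)):
    ms=[]
    for n in("disc1","tape","spindle"):
        for m in masks_of(im_,n):
            ys,xs=np.nonzero(m["region"]); ce=[xs.mean(),ys.mean()]
            print(n,round(m["p"],2),len(xs),np.round(ce),np.round(back(c_,ce,.016)[0],3),[int(v) for v in im_["pixels"][m["region"]].mean(0)])
# drawer
D=back(c,[o(115,244),o(267,242)],.07);print("front panel",D.round(3)); print("handle",back(c,[o(153,270),o(233,270)],.046).round(3))
print("cab",back(c,[o(117,11),o(274,13),o(272,146),o(115,140)],.085).round(3))
E
```

```text
[[ 0.661 -0.215  0.082]
 [ 0.687 -0.407  0.082]
 [ 0.454 -0.44   0.082]
 [ 0.427 -0.249  0.082]]
case c [ 0.55719994 -0.32773606  0.082     ] [np.float64(0.19377844526321547), np.float64(0.23522286095991646), np.float64(0.19330371646127448), np.float64(0.23616163461691012)] [np.float64(0.1458020670845634), np.float64(0.1438279686423798)]
clamp,button [[ 0.62258628 -0.20572017  0.08      ]
 [ 0.49987803 -0.207004    0.08      ]]
disc1 0.68 123 [278. 196.] [ 0.512 -0.035  0.016] [172, 173, 175]
disc1 0.6 96 [247. 195.] [0.517 0.084 0.016] [171, 173, 176]
disc1 0.49 85 [234. 216.] [0.437 0.129 0.016] [74, 162, 96]
spindle 0.79 221 [209. 244.] [0.327 0.223 0.016] [130, 87, 52]
spindle 0.67 566 [127. 220.] [0.414 0.536 0.016] [168, 151, 119]
disc1 0.73 127 [287. 178.] [0.44  0.129 0.016] [57, 136, 64]
disc1 0.69 223 [250. 229.] [ 0.602 -0.024  0.016] [173, 168, 164]
disc1 0.59 161 [287. 248.] [0.689 0.074 0.016] [170, 167, 163]
disc1 0.51 145 [233. 186.] [ 0.435 -0.049  0.016] [126, 68, 135]
disc1 0.48 175 [242. 207.] [ 0.517 -0.036  0.016] [165, 159, 153]
disc1 0.43 147 [279. 201.] [0.52  0.085 0.016] [162, 158, 153]
tape 0.75 196 [256. 250.] [ 0.677 -0.02   0.016] [116, 107, 106]
spindle 0.7 313 [263. 183.] [0.444 0.047 0.016] [145, 137, 132]
spindle 0.69 286 [306. 148.] [0.331 0.221 0.016] [117, 70, 32]
front panel [[0.487 0.414 0.07 ]
 [0.493 0.182 0.07 ]]
handle [[0.449 0.358 0.046]
 [0.451 0.235 0.046]]
cab [[0.846 0.418 0.085]
 [0.846 0.176 0.085]
 [0.639 0.176 0.085]
 [0.645 0.415 0.085]]
```

Request:
{"api": "play_rows", "payload": {
  "series": [
    {"dx": 30,"dy": -40,"dz": 10},
    {"dx": 30,"dy": -40,"dz": 10},
    {"dx": 30,"dy": -40,"dz": 10},
    {"dx": 30,"dy": -40,"dz": 10},
    {"dx": 10,"dy": -40,"dz": 10},
    {"dx": 10,"dy": -40,"dz": 10},
    {"dx": 10,"dy": -40,"dz": 10},
    {"dx": 0,"dy": -40,"dz": 0},
    {"dy": -40},
    {"dy": -40},
    {"dy": -40},
    {"dy": -10},
    {}
  ]
}}

```text
invalid input at $.series[0]: expected keys fingers, dx, dy, dz, turn
```

```bash
python3 - <<'E'
from h import *
st=get_state(); print(st["clock"],st["position"],st["ee_rot"]); im=get_image("wrist"); save(im,"w1"); c=cam(im,st)
print("campos",-c[1].T@c[2],c[1].round(2)); np.save("w1.npy",np.array([st["position"],]))
E
```

```text
1.1 [0.2562263  0.51481497 0.24236023] [-4.47652156e-05  8.50156675e-01  5.26529790e-01  8.29003328e-05]
campos [0.18041195 0.55207707 0.37561708] [[ 0.45  0.9  -0.  ]
 [ 0.85 -0.42  0.33]
 [ 0.29 -0.15 -0.95]]
```

View pics/w1.png

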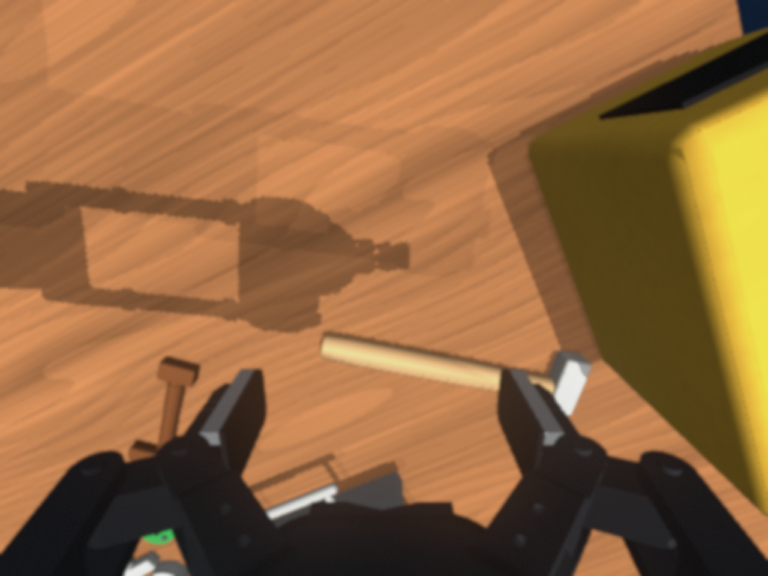

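Request:
{"api": "play_rows", "payload": {
  "series": [
    {"fingers": 1,"dx": 11,"dy": -36,"dz": 2,"turn": -0.052},
    {"fingers": 1,"dx": 11,"dy": -36,"dz": 2,"turn": -0.052},
    {"fingers": 1,"dx": 11,"dy": -36,"dz": 2,"turn": -0.052},
    {"fingers": 1,"dx": 11,"dy": -36,"dz": 2,"turn": -0.052},
    {"fingers": 1,"dx": 11,"dy": -36,"dz": 2,"turn": -0.052},
    {"fingers": 1,"dx": 11,"dy": -36,"dz": 2,"turn": -0.052},
    {"fingers": 1,"dx": 11,"dy": -36,"dz": 2,"turn": -0.052},
    {"fingers": 1,"dx": 11,"dy": -36,"dz": 2,"turn": -0.052},
    {"fingers": 1,"dx": 11,"dy": -36,"dz": 2,"turn": -0.052},
    {"fingers": 1,"dx": 11,"dy": -36,"dz": 2,"turn": -0.052},
    {"fingers": 1,"dx": 11,"dy": -36,"dz": 2,"turn": -0.052},
    {"fingers": 1,"dx": 11,"dy": -36,"dz": 2,"turn": -0.052},
    {"fingers": 1,"dx": 11,"dy": -36,"dz": 2,"turn": -0.052},
    {"fingers": 1,"dx": 11,"dy": -36,"dz": 2,"turn": -0.052},
    {"fingers": 1,"dx": 11,"dy": -36,"dz": 2,"turn": -0.052},
    {"fingers": 1,"dx": 11,"dy": -36,"dz": 2,"turn": -0.052},
    {"fingers": 1,"dx": 11,"dy": -36,"dz": 2,"turn": -0.052},
    {"fingers": 1,"dx": 11,"dy": -36,"dz": 2,"turn": -0.052},
    {"fingers": 1,"dx": 11,"dy": -30,"dz": 0,"turn": -0.03},
    {"fingers": 1,"dx": 0,"dy": 0,"dz": 0,"turn": 0}
  ]
}}

```text
clock: 2.82
position: [0.4679, -0.1948, 0.2824]
ee_rot: [0.004, 0.999, 0.05, 0.009]
contact_force: [0.2, -0.2, 0.2]
width: 0.0001
```

```bash
cat >> h.py <<'E'
def stat():
    st=get_state(); q=st["ee_rot"]; X=R.from_quat([q[1],q[2],q[3],q[0]]).as_matrix()[:,0]
    print("t",round(st["clock"],2),"pos",np.round(np.array(st["position"])*1000,1),"phi",round(np.arctan2(X[1],X[0]),3),"w",round(st["width"]*1000,1),"F",np.round(st["contact_force"],1)); return st
E
python3 - <<'E'
from h import *
st=stat(); im=get_image("wrist"); save(im,"w2"); c=cam(im,st)
for n,z in dict(release_top=.062,clamp_tip=.1,case=.08).items():
    for m in masks_of(im,n)[:3]:
        ys,xs=np.nonzero(m["region"]); ce=[xs.mean(),ys.mean()]
        print(n,round(m["p"],2),len(xs),np.round(ce),back(c,ce,z)[0].round(3))
print(proj(c,[[.498,-.2,.062],[.661,-.215,.082],[.427,-.249,.082]]))
E
```

```text
t 2.82 pos [ 467.9 -194.8  282.4] phi 0.101 w 0.1 F [ 0.2 -0.2  0.2]
release_top 0.7 817 [275. 179.] [ 0.502 -0.212  0.062]
release_top 0.58 1273 [299.  38.] [ 0.508 -0.043  0.062]
clamp_tip 0.88 797 [383. 186.] [ 0.63  -0.198  0.1  ]
clamp_tip 0.38 824 [134. 260.] [ 0.323 -0.332  0.1  ]
case 0.87 16755 [318. 226.] [ 0.567 -0.269  0.08 ]
[[273.55417591 169.42142396]
 [396.15668024 195.78820409]
 [216.68183377 204.32201597]]
```

View pics/w2.png

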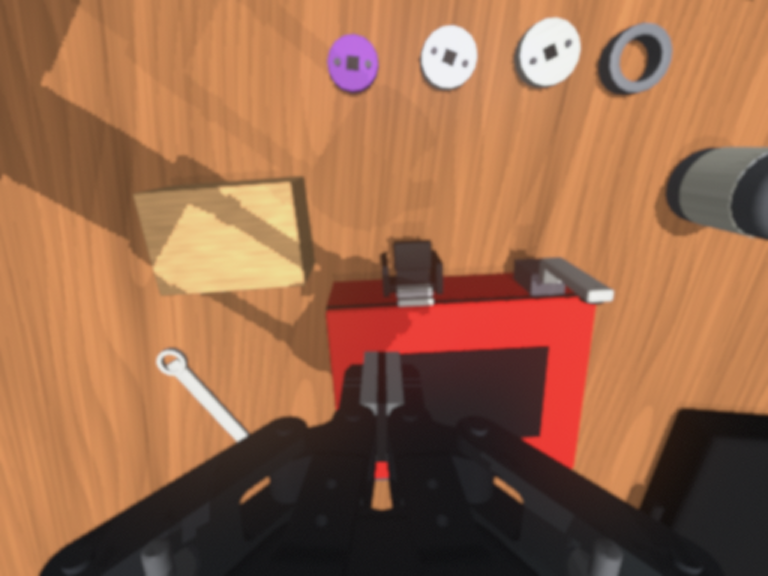

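Wrist view: the button pad is at (413,260), the lid's front edge runs from (329,306) to (594,302), and the clamp stands up at (580,280), all in enlarged pixels.

```bash
python3 - <<'E'
from h import *
st=stat(); im=get_image("wrist"); c=cam(im,st); a=im["pixels"].astype(int)
print("btn",back(c,[(275.5,173)],.062).round(4)); L=back(c,[(219.3,204),(396,201.5)],.082); print(L.round(4),np.linalg.norm(L[1]-L[0]),np.arctan2(*(L[1]-L[0])[[1,0]]))
th=np.arctan2(*(L[1]-L[0])[[1,0]]); r=np.array([[np.cos(th),-np.sin(th)],[np.sin(th),np.cos(th)]]); ctr=L[:,:2].mean(0)+r@[0,-.095]; print("ctr",ctr,"btn pred",ctr+r@[-.04,.135])
print("clamp base/tip",back(c,[(360,190),],.075).round(4),back(c,[(406,197)],.15).round(4))
E
```

```text
t 3.02 pos [ 465.2 -187.8  282.4] phi 0.106 w 0.4 F [0.  0.7 0. ]
btn [[ 0.4979 -0.1963  0.062 ]]
[[ 0.4275 -0.2403  0.082 ]
 [ 0.6595 -0.2135  0.082 ]] 0.23358604722668191 0.1151912525989576
ctr [ 0.5544025  -0.32126011] btn pred [ 0.49915114 -0.19175225]
clamp base/tip [[ 0.6112 -0.2046  0.075 ]] [[ 0.6266 -0.1852  0.15  ]]
```

Request:
{"api": "play_rows", "payload": {
  "series": [
    {"fingers": 1,"dx": 11,"dy": -3,"dz": -38,"turn": 0.02},
    {"fingers": 1,"dx": 11,"dy": -3,"dz": -38,"turn": 0},
    {"fingers": 1,"dx": 8,"dy": 0,"dz": -38,"turn": 0},
    {"fingers": 1,"dx": 3,"dy": 0,"dz": -38,"turn": 0},
    {"fingers": 1,"dx": 0,"dy": 0,"dz": -25,"turn": 0},
    {"fingers": 1,"dx": 0,"dy": 0,"dz": -5,"turn": 0},
    {"fingers": 1,"dx": 0,"dy": 0,"dz": 0,"turn": 0},
    {"fingers": 1,"dx": 0,"dy": 0,"dz": 0,"turn": 0}
  ]
}}

```text
clock: 3.73
position: [0.4991, -0.1821, 0.1016]
ee_rot: [0.004, 0.997, 0.072, 0.014]
contact_force: [-0.4, 0.1, 0.3]
width: 0.0001
```

```bash
python3 -c "
from h import *
stat()"
```

```text
t 3.73 pos [ 499.1 -182.1  101.6] phi 0.145 w 0.1 F [-0.4  0.1  0.3]
```

Request:
{"api": "play_rows", "payload": {
  "series": [
    {"fingers": 1,"dx": 0,"dy": -12,"dz": -12,"turn": 0},
    {"fingers": 1,"dx": 0,"dy": 0,"dz": -12,"turn": 0},
    {"fingers": 1,"dx": 0,"dy": 0,"dz": -5,"turn": 0},
    {"fingers": 1,"dx": 0,"dy": 0,"dz": -5,"turn": 0},
    {"fingers": 1,"dx": 0,"dy": 0,"dz": -4,"turn": 0}
  ]
}}

```text
clock: 4.15
position: [0.5048, -0.1982, 0.0701]
ee_rot: [0.009, 0.997, 0.073, 0.022]
contact_force: [-1.7, 3.5, 4.4]
width: 0.0001
```

Request:
{"api": "play_rows", "payload": {
  "series": [
    {"fingers": 1,"dx": 0,"dy": 0,"dz": -4,"turn": 0},
    {"fingers": 1,"dx": 0,"dy": 0,"dz": 0,"turn": 0}
  ]
}}

```text
clock: 4.32
position: [0.5048, -0.1976, 0.0667]
ee_rot: [0.008, 0.997, 0.073, 0.023]
contact_force: [-1.0, 2.0, 4.2]
width: -0.0002
```

```bash
python3 -c "
from h import *
stat()"
```

```text
t 4.32 pos [ 504.8 -197.6   66.7] phi 0.146 w -0.2 F [-1.   2.   4.2]
```

Request:
{"api": "play_rows", "payload": {
  "series": [
    {"fingers": 1,"dx": 0,"dy": 0,"dz": -4,"turn": 0},
    {"fingers": 1,"dx": 0,"dy": 0,"dz": -2,"turn": 0},
    {"fingers": 1,"dx": 0,"dy": 0,"dz": -1,"turn": 0}
  ]
}}

```text
clock: 4.57
position: [0.505, -0.197, 0.0632]
ee_rot: [0.008, 0.997, 0.073, 0.023]
contact_force: [-4.2, 2.6, 8.7]
width: 0.0001
```

Request:
{"api": "play_rows", "payload": {
  "series": [
    {"fingers": 1,"dx": 0,"dy": 4,"dz": 20,"turn": 0},
    {"fingers": 1,"dx": 0,"dy": 20,"dz": 30,"turn": 0},
    {"fingers": 1,"dx": 0,"dy": 30,"dz": 30,"turn": 0},
    {"fingers": 1,"dx": 0,"dy": 30,"dz": 30,"turn": 0},
    {"fingers": 0,"dx": 0,"dy": 30,"dz": 20,"turn": 0},
    {"fingers": 0,"dx": 0,"dy": 30,"dz": 20,"turn": 0},
    {"fingers": 0,"dx": 0,"dy": 20,"dz": 20,"turn": 0},
    {"fingers": 0,"dx": 0,"dy": 0,"dz": 0,"turn": 0},
    {"fingers": 0,"dx": 0,"dy": 0,"dz": 0,"turn": 0}
  ]
}}

```text
clock: 5.32
position: [0.5078, -0.0323, 0.2437]
ee_rot: [0.014, 0.997, 0.073, 0.03]
contact_force: [0.5, -0.1, -0.6]
width: 0.0427
```

```bash
python3 - <<'E'
from h import *
st=stat(); print(st["ee_rot"]); im=get_image("scene"); s=im["pixels"]; cv2.imwrite("pics/s2.png",cv2.resize(s[90:330,60:440,::-1],None,fx=2,fy=2,interpolation=cv2.INTER_CUBIC))
im=get_image("wrist"); save(im,"w3"); c=cam(im,st)
for n,z in dict(disc1=.018,tape=.022,spindle=.016).items():
    for m in masks_of(im,n)[:6]:
        ys,xs=np.nonzero(m["region"]); ce=[xs.mean(),ys.mean()]
        print(n,round(m["p"],2),len(xs),np.round(ce),back(c,ce,z)[0].round(3),[int(v) for v in im["pixels"][m["region"]].mean(0)])
E
```

```text
t 5.32 pos [507.8 -32.3 243.7] phi 0.146 w 42.7 F [ 0.5 -0.1 -0.6]
[0.01375837 0.99681894 0.07252244 0.03005324]
disc1 0.96 1165 [312. 157.] [ 0.598 -0.018  0.018] [211, 208, 203]
disc1 0.93 1246 [266.  62.] [0.517 0.087 0.018] [214, 211, 211]
disc1 0.86 1017 [203.  13.] [0.44  0.125 0.018] [99, 179, 105]
disc1 0.71 1268 [393.  94.] [0.683 0.075 0.018] [196, 193, 188]
disc1 0.68 897 [188. 160.] [ 0.433 -0.044  0.018] [138, 81, 157]
disc1 0.59 1001 [249. 159.] [ 0.514 -0.032  0.018] [211, 209, 205]
tape 0.77 1114 [367. 163.] [ 0.674 -0.016  0.022] [124, 112, 108]
tape 0.75 1033 [478.   6.] [0.749 0.181 0.022] [49, 50, 51]
tape 0.25 1065 [249. 159.] [ 0.513 -0.031  0.022] [209, 206, 202]
spindle 0.94 2429 [195.  84.] [0.436 0.051 0.016] [176, 170, 168]
```

View pics/s2.png

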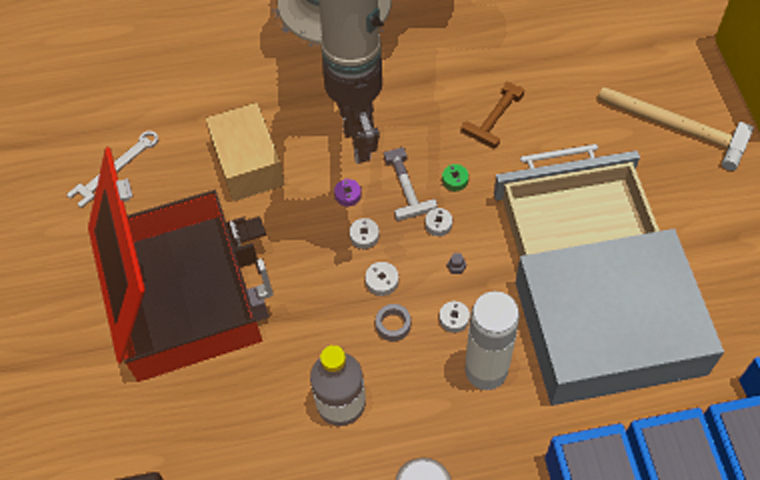

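The lid stands open and all four discs, the spindle and the others are where they were. I'm going for the first disc.

Request:
{"api": "play_rows", "payload": {
  "series": [
    {"fingers": -0.5,"dx": 1,"dy": 0,"dz": -12,"turn": 0.12},
    {"fingers": -0.5,"dx": 1,"dy": 0,"dz": -12,"turn": 0.12},
    {"fingers": -0.5,"dx": 1,"dy": 0,"dz": -12,"turn": 0.12},
    {"fingers": -0.5,"dx": 1,"dy": 0,"dz": -12,"turn": 0.12},
    {"fingers": -0.5,"dx": 1,"dy": 0,"dz": -12,"turn": 0.12},
    {"fingers": -0.5,"dx": 1,"dy": 0,"dz": -12,"turn": 0.12},
    {"fingers": -0.5,"dx": 1,"dy": 0,"dz": -12,"turn": 0.12},
    {"fingers": -0.5,"dx": 1,"dy": 0,"dz": -12,"turn": 0.12},
    {"fingers": -0.5,"dx": 0,"dy": 0,"dz": -12,"turn": 0.12},
    {"fingers": -0.5,"dx": 0,"dy": 0,"dz": -12,"turn": 0.12},
    {"fingers": -0.5,"dx": 0,"dy": 0,"dz": -12,"turn": 0.12},
    {"fingers": -0.5,"dx": 0,"dy": 0,"dz": 0,"turn": 0.1}
  ]
}}

```text
clock: 6.57
position: [0.5087, -0.0458, 0.0904]
ee_rot: [-0.014, 0.692, 0.721, 0.021]
contact_force: [0.6, -0.3, 0.3]
width: 0.0641
```

Request:
{"api": "play_rows", "payload": {
  "series": [
    {"fingers": -0.5,"dx": 0,"dy": 0,"dz": 0,"turn": 0}
  ]
}}

```text
clock: 6.65
position: [0.508, -0.0468, 0.0887]
ee_rot: [-0.016, 0.692, 0.721, 0.02]
contact_force: [0.3, -0.7, 0.1]
width: 0.0638
```

Request:
{"api": "play_rows", "payload": {
  "series": [
    {"fingers": -0.5,"dx": 0,"dy": 0,"dz": 0,"turn": 0},
    {"fingers": -0.5,"dx": 0,"dy": 0,"dz": 0,"turn": 0}
  ]
}}

```text
clock: 6.82
position: [0.5069, -0.0481, 0.0868]
ee_rot: [-0.017, 0.695, 0.719, 0.019]
contact_force: [-0.4, 0.6, -0.3]
width: 0.0641
```

```bash
cat >> h.py <<'E'
def tilt(st):
    q=st["ee_rot"]; z=R.from_quat([q[1],q[2],q[3],q[0]]).as_matrix()[:,2]; print("toolz xy mrad",(z[:2]*1000).round(0))
def discs(names=("disc1",),z=.018,k=8):
    st=stat(); tilt(st); im=get_image("wrist"); c=cam(im,st)
    for n in names:
        for m in masks_of(im,n)[:k]:
            ys,xs=np.nonzero(m["region"]); ce=[xs.mean(),ys.mean()]
            print(n,round(m["p"],2),len(xs),np.round(ce),(back(c,ce,z)[0]*1000).round(0),[int(v) for v in im["pixels"][m["region"]].mean(0)])
    return st,im,c
E
python3 -c "
from h import *
st,im,c=discs(); save(im,'w4')"
```

```text
t 6.82 pos [506.9 -48.1  86.8] phi 1.605 w 64.1 F [-0.4  0.6 -0.3]
toolz xy mrad [ 1. 51.]
disc1 0.96 3065 [254. 111.] [431. -47.  18.] [157, 92, 187]
disc1 0.89 3155 [482. 127.] [437. 125.  18.] [59, 139, 72]
disc1 0.75 921 [368. 364.] [678.  80.  18.] [172, 171, 167]
disc1 0.67 2685 [267. 214.] [511. -35.  18.] [153, 150, 146]
disc1 0.63 2415 [406. 219.] [513.  83.  18.] [181, 179, 175]
disc1 0.58 2654 [275. 298.] [594. -23.  18.] [185, 182, 177]
```

Request:
{"api": "play_rows", "payload": {
  "series": [
    {"fingers": -0.5,"dx": 6,"dy": 14,"dz": -20,"turn": 0},
    {"fingers": -0.5,"dx": 1,"dy": 1,"dz": -25,"turn": 0},
    {"fingers": -0.5,"dx": 0,"dy": 0,"dz": -15,"turn": 0},
    {"fingers": -0.5,"dx": 0,"dy": 0,"dz": -4,"turn": 0},
    {"fingers": -0.5,"dx": 0,"dy": 0,"dz": 0,"turn": 0}
  ]
}}

```text
clock: 7.33
position: [0.5178, -0.0334, 0.0248]
ee_rot: [-0.012, 0.696, 0.717, 0.021]
contact_force: [0.4, 0.8, 0.4]
width: 0.0635
```

```bash
python3 -c "
from h import *
st,im,c=discs(k=6); save(im,'w5')"
```

```text
t 7.33 pos [517.8 -33.4  24.8] phi 1.601 w 63.5 F [0.4 0.8 0.4]
toolz xy mrad [12. 48.]
disc1 0.95 4589 [444. 244.] [513.  82.  18.] [180, 180, 177]
disc1 0.8 7017 [230.  92.] [431. -47.  18.] [139, 82, 165]
disc1 0.64 5330 [252. 239.] [510. -34.  18.] [131, 129, 125]
disc1 0.62 1514 [266. 323.] [573. -24.  18.] [129, 124, 119]
disc1 0.52 119 [509. 127.] [443.  98.  18.] [25, 55, 27]
```

View pics/w5.png

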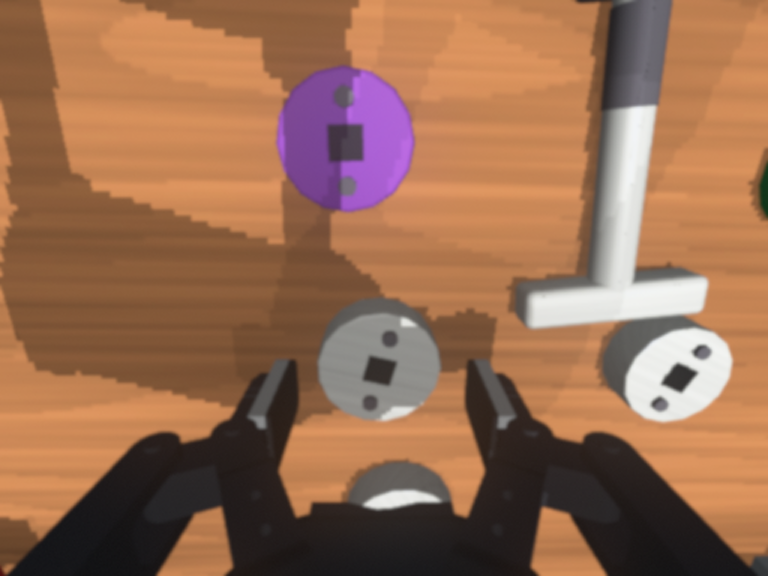

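The open jaws straddle disc A evenly, with its centre at (380,370) and the pads at 297 and 466. Descending.

Request:
{"api": "play_rows", "payload": {
  "series": [
    {"fingers": -0.5,"dx": -2,"dy": 0,"dz": -8,"turn": 0},
    {"fingers": -0.5,"dx": 0,"dy": 0,"dz": -4,"turn": 0}
  ]
}}

```text
clock: 7.6
position: [0.5183, -0.0342, 0.0157]
ee_rot: [-0.009, 0.696, 0.717, 0.023]
contact_force: [-1.9, -0.0, -0.3]
width: 0.064
```

Request:
{"api": "play_rows", "payload": {
  "series": [
    {"fingers": -0.5,"dx": 0,"dy": 0,"dz": -3,"turn": 0}
  ]
}}

```text
clock: 7.68
position: [0.5188, -0.0345, 0.013]
ee_rot: [-0.008, 0.696, 0.717, 0.024]
contact_force: [1.1, 1.3, 0.0]
width: 0.0642
```

Request:
{"api": "play_rows", "payload": {
  "squeeze": 70,
  "series": [
    {"fingers": 1,"dx": 0,"dy": 0,"dz": 1,"turn": 0},
    {"fingers": 1,"dx": 0,"dy": 0,"dz": 1,"turn": 0},
    {"fingers": 1,"dx": 0,"dy": 0,"dz": 1,"turn": 0},
    {"fingers": 1,"dx": 0,"dy": 0,"dz": 1,"turn": 0}
  ]
}}

```text
clock: 8.02
position: [0.5183, -0.0345, 0.0172]
ee_rot: [-0.009, 0.697, 0.717, 0.024]
contact_force: [-0.6, 0.2, -3.2]
width: 0.0449
```

Request:
{"api": "play_rows", "payload": {
  "series": [
    {"fingers": 1,"dx": 0,"dy": 0,"dz": 20,"turn": 0},
    {"fingers": 1,"dx": 0,"dy": 0,"dz": 30,"turn": 0},
    {"fingers": 1,"dx": 0,"dy": 0,"dz": 30,"turn": 0}
  ]
}}

```text
clock: 8.27
position: [0.5119, -0.0333, 0.093]
ee_rot: [-0.016, 0.697, 0.717, 0.019]
contact_force: [0.8, -0.2, -3.2]
width: 0.0452
```

Request:
{"api": "play_rows", "payload": {
  "series": [
    {"fingers": 1,"dx": -4,"dy": -36,"dz": 10,"turn": 0},
    {"fingers": 1,"dx": -4,"dy": -36,"dz": 10,"turn": 0},
    {"fingers": 1,"dx": -4,"dy": -36,"dz": 10,"turn": 0},
    {"fingers": 1,"dx": -4,"dy": -36,"dz": 5,"turn": 0},
    {"fingers": 1,"dx": -4,"dy": -36,"dz": 0,"turn": 0},
    {"fingers": 1,"dx": -4,"dy": -36,"dz": 0,"turn": 0},
    {"fingers": 1,"dx": -4,"dy": -36,"dz": 0,"turn": 0},
    {"fingers": 1,"dx": -4,"dy": -25,"dz": 0,"turn": 0},
    {"fingers": 1,"dx": 0,"dy": 0,"dz": 0,"turn": 0},
    {"fingers": 1,"dx": 0,"dy": 0,"dz": 0,"turn": 0}
  ]
}}

```text
clock: 9.1
position: [0.4789, -0.3226, 0.1367]
ee_rot: [-0.009, 0.695, 0.719, 0.021]
contact_force: [-0.4, 0.5, -2.5]
width: 0.0454
```

```bash
python3 - <<'E'
from h import *
st=stat(); tilt(st); im=get_image("wrist"); save(im,"w6")
c=cam(im,st); t=.13; ex=np.array([np.cos(t),np.sin(t)]); ey=np.array([-np.sin(t),np.cos(t)])
ctr=np.array([.556,-.325]); P=[np.r_[ctr+a*.115*ex+b*.09*ey,.005] for a,b in((-1,-1),(-1,1),(1,1),(1,-1))]
a=cv2.imread("pics/w6.png"); cv2.polylines(a,[(proj(c,P)*1.5).astype(int)],True,(0,255,0),1); cv2.imwrite("pics/w6.png",a)
E
```

```text
t 9.1 pos [ 478.9 -322.6  136.7] phi 1.605 w 45.4 F [-0.4  0.5 -2.5]
toolz xy mrad [16. 43.]
```

View pics/w6.png

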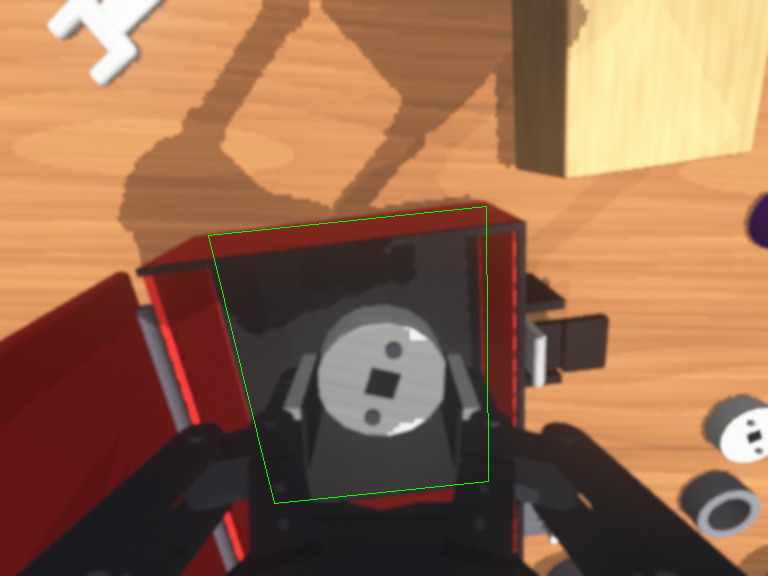

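The case interior lies under the held disc, with its floor outline at about (209,236) to (487,482). The lid stands to the left. Lowering and releasing.

Request:
{"api": "play_rows", "payload": {
  "series": [
    {"fingers": 1,"dx": -2,"dy": 0,"dz": -38,"turn": 0},
    {"fingers": 1,"dx": 0,"dy": 0,"dz": -38,"turn": 0},
    {"fingers": 1,"dx": 0,"dy": 0,"dz": -24,"turn": 0},
    {"fingers": 1,"dx": 0,"dy": 0,"dz": -6,"turn": 0},
    {"fingers": 1,"dx": 0,"dy": 0,"dz": 0,"turn": 0}
  ]
}}

```text
clock: 9.57
position: [0.4787, -0.3174, 0.0299]
ee_rot: [-0.007, 0.693, 0.721, 0.022]
contact_force: [0.6, 0.3, -2.5]
width: 0.0453
```

Request:
{"api": "play_rows", "payload": {
  "series": [
    {"fingers": -0.5,"dx": 0,"dy": 0,"dz": 0,"turn": 0},
    {"fingers": -0.5,"dx": 0,"dy": 0,"dz": 0,"turn": 0},
    {"fingers": -0.5,"dx": 0,"dy": 0,"dz": 1,"turn": 0}
  ]
}}

```text
clock: 9.82
position: [0.4808, -0.3163, 0.0341]
ee_rot: [-0.005, 0.692, 0.722, 0.022]
contact_force: [1.1, 0.4, -0.4]
width: 0.0637
```

Request:
{"api": "play_rows", "payload": {
  "series": [
    {"fingers": -0.5,"dx": 0,"dy": 0,"dz": 35,"turn": 0},
    {"fingers": -0.5,"dx": 0,"dy": 0,"dz": 38,"turn": 0},
    {"fingers": -0.5,"dx": 3,"dy": 10,"dz": 36,"turn": 0},
    {"fingers": -0.5,"dx": 10,"dy": 36,"dz": 10,"turn": 0},
    {"fingers": -0.5,"dx": 10,"dy": 38,"dz": 0,"turn": 0},
    {"fingers": -0.5,"dx": 15,"dy": 36,"dz": 0,"turn": 0},
    {"fingers": -0.5,"dx": 15,"dy": 36,"dz": 0,"turn": 0},
    {"fingers": -0.5,"dx": 15,"dy": 36,"dz": 0,"turn": 0},
    {"fingers": -0.5,"dx": 20,"dy": 34,"dz": 0,"turn": 0},
    {"fingers": -0.5,"dx": 20,"dy": 34,"dz": -15,"turn": 0},
    {"fingers": -0.5,"dx": 15,"dy": 25,"dz": -25,"turn": 0},
    {"fingers": -0.5,"dx": 0,"dy": 0,"dz": -15,"turn": 0},
    {"fingers": -0.5,"dx": 0,"dy": 0,"dz": 0,"turn": 0}
  ]
}}

```text
clock: 10.9
position: [0.6215, -0.0241, 0.1378]
ee_rot: [0.026, 0.693, 0.72, 0.035]
contact_force: [-0.2, -0.8, 0.2]
width: 0.0638
```

```bash
python3 -c "
from h import *
st,im,c=discs(k=6); save(im,'w7')"
```

```text
t 10.9 pos [621.5 -24.1 137.8] phi 1.61 w 63.8 F [-0.2 -0.8  0.2]
toolz xy mrad [86. 15.]
disc1 0.85 2808 [390.  64.] [516.  85.  18.] [196, 195, 192]
disc1 0.85 1378 [342. 232.] [678.  73.  18.] [184, 180, 174]
disc1 0.7 2423 [257. 155.] [597. -21.  18.] [153, 150, 146]
```

Request:
{"api": "play_rows", "payload": {
  "series": [
    {"fingers": -0.5,"dx": -12,"dy": 3,"dz": -35,"turn": 0},
    {"fingers": -0.5,"dx": -12,"dy": 0,"dz": -35,"turn": 0},
    {"fingers": -0.5,"dx": 0,"dy": 0,"dz": -30,"turn": 0},
    {"fingers": -0.5,"dx": 0,"dy": 0,"dz": -10,"turn": 0},
    {"fingers": -0.5,"dx": 0,"dy": 0,"dz": 0,"turn": 0}
  ]
}}

```text
clock: 11.42
position: [0.605, -0.029, 0.0406]
ee_rot: [0.038, 0.695, 0.717, 0.043]
contact_force: [0.2, -0.0, -0.1]
width: 0.0639
```

```bash
python3 -c "
from h import *
st,im,c=discs(k=6); save(im,'w7')"
```

```text
t 11.42 pos [605.  -29.   40.6] phi 1.603 w 63.9 F [ 0.2 -0.  -0.1]
toolz xy mrad [114.   8.]
disc1 0.77 5128 [267. 221.] [595. -21.  18.] [147, 145, 141]
disc1 0.63 6324 [474.  92.] [516.  79.  18.] [180, 181, 178]
disc1 0.49 145 [377. 312.] [673.  65.  18.] [146, 141, 135]
```

Request:
{"api": "play_rows", "payload": {
  "series": [
    {"fingers": -0.5,"dx": -8,"dy": 8,"dz": -14,"turn": 0},
    {"fingers": -0.5,"dx": 0,"dy": 0,"dz": -8,"turn": 0},
    {"fingers": -0.5,"dx": 0,"dy": 0,"dz": -3,"turn": 0}
  ]
}}

```text
clock: 11.77
position: [0.6062, -0.0236, 0.0248]
ee_rot: [0.047, 0.695, 0.716, 0.049]
contact_force: [-0.2, 0.2, 0.4]
width: 0.0642
```

Request:
{"api": "play_rows", "payload": {
  "series": [
    {"fingers": 1,"dx": 0,"dy": 0,"dz": 1,"turn": 0},
    {"fingers": 1,"dx": 0,"dy": 0,"dz": 0,"turn": 0},
    {"fingers": 1,"dx": 0,"dy": 0,"dz": 1,"turn": 0},
    {"fingers": 1,"dx": 0,"dy": 0,"dz": 1,"turn": 0}
  ]
}}

```text
clock: 12.1
position: [0.6108, -0.0246, 0.0325]
ee_rot: [0.05, 0.695, 0.716, 0.051]
contact_force: [0.1, -0.2, -0.8]
width: 0.0159
```

Request:
{"api": "play_rows", "payload": {
  "series": [
    {"fingers": 1,"dx": 0,"dy": 0,"dz": 20,"turn": 0},
    {"fingers": 1,"dx": 0,"dy": 0,"dz": 35,"turn": 0},
    {"fingers": 1,"dx": 0,"dy": 0,"dz": 38,"turn": 0},
    {"fingers": 1,"dx": -5,"dy": -5,"dz": 38,"turn": 0}
  ]
}}

```text
clock: 12.43
position: [0.6004, -0.029, 0.1599]
ee_rot: [0.043, 0.695, 0.716, 0.046]
contact_force: [0.3, 0.0, -0.4]
width: -0.0002
```

```bash
python3 -c "
from h import *
tilt(stat())"
```

```text
t 12.43 pos [600.4 -29.  159.9] phi 1.601 w -0.2 F [ 0.3  0.  -0.4]
toolz xy mrad [125.   6.]
```

Request:
{"api": "play_rows", "payload": {
  "series": [
    {"fingers": -0.6,"dx": -40,"dy": 0,"dz": 0,"turn": 0},
    {"fingers": -0.6,"dx": -40,"dy": 0,"dz": 0,"turn": 0},
    {"fingers": -0.6,"dx": -40,"dy": 0,"dz": 0,"turn": 0},
    {"fingers": -0.6,"dx": -40,"dy": 0,"dz": 0,"turn": 0}
  ]
}}

```text
clock: 12.77
position: [0.4543, -0.0334, 0.175]
ee_rot: [0.06, 0.693, 0.716, 0.056]
contact_force: [0.0, -0.6, 0.6]
width: 0.0483
```

Request:
{"api": "play_rows", "payload": {
  "series": [
    {"fingers": -0.6,"dx": 0,"dy": 0,"dz": 0,"turn": 0},
    {"fingers": -0.6,"dx": 0,"dy": 0,"dz": 0,"turn": 0}
  ]
}}

```text
clock: 12.93
position: [0.4445, -0.0322, 0.175]
ee_rot: [0.058, 0.694, 0.716, 0.054]
contact_force: [1.0, -1.1, 0.3]
width: 0.0681
```

```bash
python3 -c "
from h import *
st,im,c=discs(k=6); save(im,'w8')"
```

```text
t 12.93 pos [444.5 -32.2 175. ] phi 1.601 w 68.1 F [ 1.  -1.1  0.3]
toolz xy mrad [157.  -3.]
disc1 0.93 507 [316. 308.] [678.  65.  18.] [167, 164, 159]
disc1 0.92 1223 [260. 263.] [593. -21.  18.] [192, 185, 179]
disc1 0.81 243 [  5. 184.] [ 487. -316.   18.] [219, 221, 217]
disc1 0.77 1537 [407. 154.] [435. 129.  18.] [80, 158, 84]
disc1 0.59 1412 [242. 143.] [430. -46.  18.] [104, 59, 115]
disc1 0.56 1050 [351. 214.] [512.  84.  18.] [193, 191, 186]
```

Request:
{"api": "play_rows", "payload": {
  "series": [
    {"fingers": -0.6,"dx": 10,"dy": 0,"dz": 0,"turn": 0},
    {"fingers": -0.6,"dx": 10,"dy": 0,"dz": 0,"turn": 0},
    {"fingers": -0.6,"dx": 10,"dy": 0,"dz": 0,"turn": 0},
    {"fingers": -0.6,"dx": 10,"dy": 0,"dz": 0,"turn": 0},
    {"fingers": -0.6,"dx": 10,"dy": 0,"dz": 0,"turn": 0},
    {"fingers": -0.6,"dx": 10,"dy": 0,"dz": 0,"turn": 0},
    {"fingers": -0.6,"dx": 10,"dy": 0,"dz": 0,"turn": 0},
    {"fingers": -0.6,"dx": 10,"dy": 0,"dz": 0,"turn": 0}
  ]
}}

```text
clock: 13.7
position: [0.5402, -0.0326, 0.1737]
ee_rot: [0.058, 0.693, 0.716, 0.054]
contact_force: [0.7, 0.1, -0.1]
width: 0.0683
```

```bash
python3 -c "
from h import *
tilt(stat())"
```

```text
t 13.7 pos [540.2 -32.6 173.7] phi 1.603 w 68.3 F [ 0.7  0.1 -0.1]
toolz xy mrad [158.  -2.]
```

Request:
{"api": "play_rows", "payload": {
  "series": [
    {"fingers": -0.6,"dx": 40,"dy": 0,"dz": 0,"turn": 0},
    {"fingers": -0.6,"dx": 40,"dy": 0,"dz": 0,"turn": 0},
    {"fingers": -0.6,"dx": 20,"dy": 0,"dz": 0,"turn": 0},
    {"fingers": -0.6,"dx": 0,"dy": 0,"dz": 0,"turn": 0}
  ]
}}

```text
clock: 14.03
position: [0.6472, -0.0321, 0.172]
ee_rot: [0.057, 0.693, 0.716, 0.054]
contact_force: [0.4, -0.5, -0.2]
width: 0.0684
```

Request:
{"api": "play_rows", "payload": {
  "series": [
    {"fingers": -0.6,"dx": 0,"dy": 0,"dz": 40,"turn": 0},
    {"fingers": -0.6,"dx": 0,"dy": 0,"dz": 40,"turn": 0},
    {"fingers": -0.6,"dx": 0,"dy": 0,"dz": 40,"turn": 0},
    {"fingers": -0.6,"dx": 0,"dy": 0,"dz": 0,"turn": 0}
  ]
}}

```text
clock: 14.37
position: [0.6445, -0.031, 0.2888]
ee_rot: [0.05, 0.694, 0.717, 0.049]
contact_force: [1.2, 0.3, 1.3]
width: 0.0685
```

Request:
{"api": "play_rows", "payload": {
  "series": [
    {"fingers": -0.6,"dx": -10,"dy": 0,"dz": -10,"turn": 0},
    {"fingers": -0.6,"dx": -10,"dy": 0,"dz": -10,"turn": 0},
    {"fingers": -0.6,"dx": -10,"dy": 0,"dz": -10,"turn": 0},
    {"fingers": -0.6,"dx": -10,"dy": 0,"dz": -10,"turn": 0},
    {"fingers": -0.6,"dx": -10,"dy": 0,"dz": -10,"turn": 0},
    {"fingers": -0.6,"dx": -10,"dy": 0,"dz": -10,"turn": 0}
  ]
}}

```text
clock: 14.87
position: [0.5849, -0.0311, 0.2329]
ee_rot: [0.056, 0.693, 0.717, 0.053]
contact_force: [-0.5, -0.4, -0.8]
width: 0.0684
```

```bash
python3 -c "
from h import *
tilt(stat())"
```

```text
t 14.87 pos [584.9 -31.1 232.9] phi 1.604 w 68.4 F [-0.5 -0.4 -0.8]
toolz xy mrad [153.  -2.]
```

Request:
{"api": "play_rows", "payload": {
  "series": [
    {"fingers": -0.6,"dx": 0,"dy": 0,"dz": 0,"turn": -0.124},
    {"fingers": -0.6,"dx": 0,"dy": 0,"dz": 0,"turn": -0.124},
    {"fingers": -0.6,"dx": 0,"dy": 0,"dz": 0,"turn": -0.124},
    {"fingers": -0.6,"dx": 0,"dy": 0,"dz": 0,"turn": -0.124},
    {"fingers": -0.6,"dx": 0,"dy": 0,"dz": 0,"turn": -0.124},
    {"fingers": -0.6,"dx": 0,"dy": 0,"dz": 0,"turn": -0.124},
    {"fingers": -0.6,"dx": 0,"dy": 0,"dz": 0,"turn": -0.124},
    {"fingers": -0.6,"dx": 0,"dy": 0,"dz": 0,"turn": -0.124},
    {"fingers": -0.6,"dx": 0,"dy": 0,"dz": 0,"turn": -0.124},
    {"fingers": -0.6,"dx": 0,"dy": 0,"dz": 0,"turn": -0.124},
    {"fingers": -0.6,"dx": 0,"dy": 0,"dz": 0,"turn": -0.124},
    {"fingers": -0.6,"dx": 0,"dy": 0,"dz": 0,"turn": -0.124},
    {"fingers": -0.6,"dx": 0,"dy": 0,"dz": 0,"turn": -0.124},
    {"fingers": -0.6,"dx": 0,"dy": 0,"dz": 0,"turn": -0.124},
    {"fingers": -0.6,"dx": 0,"dy": 0,"dz": 0,"turn": -0.124},
    {"fingers": -0.6,"dx": 0,"dy": 0,"dz": 0,"turn": -0.124}
  ]
}}

```text
clock: 16.2
position: [0.5673, -0.0286, 0.2251]
ee_rot: [0.067, 0.978, -0.198, -0.022]
contact_force: [0.0, -0.3, 0.8]
width: 0.0684
```

Request:
{"api": "play_rows", "payload": {
  "series": [
    {"fingers": -0.6,"dx": 0,"dy": 0,"dz": 0,"turn": -0.124},
    {"fingers": -0.6,"dx": 0,"dy": 0,"dz": 0,"turn": -0.124},
    {"fingers": -0.6,"dx": 0,"dy": 0,"dz": 0,"turn": -0.124},
    {"fingers": -0.6,"dx": 0,"dy": 0,"dz": 0,"turn": -0.124},
    {"fingers": -0.6,"dx": 0,"dy": 0,"dz": 0,"turn": -0.124},
    {"fingers": -0.6,"dx": 0,"dy": 0,"dz": 0,"turn": -0.124},
    {"fingers": -0.6,"dx": 0,"dy": 0,"dz": 0,"turn": -0.124},
    {"fingers": -0.6,"dx": 0,"dy": 0,"dz": 0,"turn": -0.124}
  ]
}}

```text
clock: 16.87
position: [0.5634, -0.0271, 0.2225]
ee_rot: [0.049, 0.763, -0.642, -0.054]
contact_force: [-0.4, 0.6, 0.6]
width: 0.0681
```

```bash
python3 -c "
from h import *
st,im,c=discs(k=6); save(im,'w9')"
```

```text
t 16.87 pos [563.4 -27.1 222.5] phi -1.401 w 68.1 F [-0.4  0.6  0.6]
toolz xy mrad [-146.   -4.]
disc1 0.94 1489 [182.  16.] [682.  71.  18.] [217, 216, 217]
disc1 0.78 864 [446. 236.] [ 477. -318.   18.] [188, 189, 187]
disc1 0.64 841 [132. 207.] [444. 128.  18.] [90, 155, 84]
disc1 0.61 739 [256. 229.] [438. -47.  18.] [118, 68, 127]
disc1 0.58 1064 [165. 161.] [521.  85.  18.] [201, 196, 190]
disc1 0.57 1620 [259. 112.] [602. -22.  18.] [225, 224, 222]
```

Request:
{"api": "play_rows", "payload": {
  "series": [
    {"fingers": -0.6,"dx": -40,"dy": 0,"dz": 0,"turn": 0},
    {"fingers": -0.6,"dx": -40,"dy": 0,"dz": 0,"turn": 0},
    {"fingers": -0.6,"dx": -40,"dy": 0,"dz": 0,"turn": 0},
    {"fingers": -0.6,"dx": -40,"dy": 0,"dz": 0,"turn": 0},
    {"fingers": -0.6,"dx": 0,"dy": 0,"dz": 0,"turn": 0}
  ]
}}

```text
clock: 17.38
position: [0.3966, -0.0271, 0.2179]
ee_rot: [0.051, 0.771, -0.633, -0.057]
contact_force: [-0.2, 0.0, -0.8]
width: 0.0686
```

Request:
{"api": "play_rows", "payload": {
  "series": [
    {"fingers": -0.6,"dx": 20,"dy": 0,"dz": -8,"turn": 0},
    {"fingers": -0.6,"dx": 20,"dy": 0,"dz": -8,"turn": 0},
    {"fingers": -0.6,"dx": 20,"dy": 0,"dz": -8,"turn": 0},
    {"fingers": -0.6,"dx": 20,"dy": 0,"dz": -8,"turn": 0},
    {"fingers": -0.6,"dx": 20,"dy": 0,"dz": -8,"turn": 0},
    {"fingers": -0.6,"dx": 20,"dy": 0,"dz": -8,"turn": 0},
    {"fingers": -0.6,"dx": 20,"dy": 0,"dz": -8,"turn": 0},
    {"fingers": -0.6,"dx": 20,"dy": 0,"dz": -8,"turn": -0.05},
    {"fingers": -0.6,"dx": 20,"dy": 0,"dz": -8,"turn": -0.05},
    {"fingers": -0.6,"dx": 10,"dy": 0,"dz": -8,"turn": -0.05}
  ]
}}

```text
clock: 18.22
position: [0.5869, -0.024, 0.1377]
ee_rot: [0.046, 0.732, -0.677, -0.058]
contact_force: [0.4, -0.4, 0.5]
width: 0.0682
```

```bash
python3 -c "
from h import *
tilt(stat())"
```

```text
t 18.22 pos [586.9 -24.  137.7] phi -1.495 w 68.2 F [ 0.4 -0.4  0.5]
toolz xy mrad [-147.   12.]
```

Request:
{"api": "play_rows", "payload": {
  "series": [
    {"fingers": -0.6,"dx": 5,"dy": 2,"dz": -25,"turn": -0.03},
    {"fingers": -0.6,"dx": 5,"dy": 0,"dz": -25,"turn": -0.03},
    {"fingers": -0.6,"dx": 2,"dy": 0,"dz": -25,"turn": 0},
    {"fingers": -0.6,"dx": 0,"dy": 0,"dz": -20,"turn": 0},
    {"fingers": -0.6,"dx": 0,"dy": 0,"dz": 0,"turn": 0}
  ]
}}

```text
clock: 18.63
position: [0.6037, -0.0213, 0.0375]
ee_rot: [0.043, 0.716, -0.694, -0.058]
contact_force: [-0.6, -0.6, -0.5]
width: 0.068
```

```bash
python3 -c "
from h import *
st,im,c=discs(k=6); save(im,'w10')"
```

```text
t 18.63 pos [603.7 -21.3  37.5] phi -1.541 w 68.0 F [-0.6 -0.6 -0.5]
toolz xy mrad [-142.   18.]
disc1 0.9 5095 [255. 231.] [606. -22.  18.] [143, 141, 137]
disc1 0.59 8404 [70. 83.] [689.  71.  18.] [199, 198, 195]
disc1 0.54 200 [119. 289.] [551.  74.  18.] [102, 93, 87]
disc1 0.45 36 [106. 377.] [441. 108.  18.] [89, 90, 51]
```

View pics/w10.png

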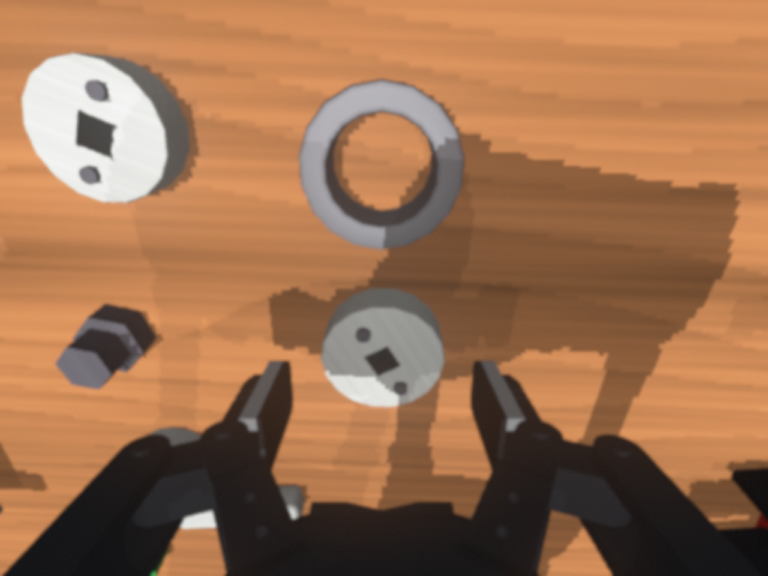

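Disc B sits centred between the pads at (382,358). The tape is at (382,163) and the nut at (105,345), both clear of the jaws.

Request:
{"api": "play_rows", "payload": {
  "series": [
    {"fingers": -0.6,"dx": -1,"dy": 0,"dz": -12,"turn": 0},
    {"fingers": -0.6,"dx": 0,"dy": 0,"dz": -10,"turn": 0},
    {"fingers": -0.6,"dx": 0,"dy": 0,"dz": -4,"turn": 0},
    {"fingers": -0.6,"dx": 0,"dy": 0,"dz": -2,"turn": 0}
  ]
}}

```text
clock: 19.07
position: [0.608, -0.0218, 0.0159]
ee_rot: [0.038, 0.717, -0.694, -0.051]
contact_force: [-0.4, -0.1, 0.1]
width: 0.0683
```

Request:
{"api": "play_rows", "payload": {
  "series": [
    {"fingers": -0.6,"dx": -7,"dy": 0,"dz": -5,"turn": 0},
    {"fingers": -0.6,"dx": -2,"dy": 0,"dz": -2,"turn": 0}
  ]
}}

```text
clock: 19.23
position: [0.5992, -0.0219, 0.009]
ee_rot: [0.038, 0.718, -0.694, -0.051]
contact_force: [-0.5, -0.1, -0.4]
width: 0.0685
```

Request:
{"api": "play_rows", "payload": {
  "series": [
    {"fingers": 1,"dx": -1,"dy": 0,"dz": 0,"turn": 0},
    {"fingers": 1,"dx": -1,"dy": 0,"dz": 0,"turn": 0},
    {"fingers": 1,"dx": 0,"dy": 0,"dz": 0,"turn": 0},
    {"fingers": 1,"dx": 0,"dy": 0,"dz": 0,"turn": 0}
  ]
}}

```text
clock: 19.57
position: [0.5964, -0.022, 0.0101]
ee_rot: [0.038, 0.718, -0.694, -0.05]
contact_force: [-0.1, -0.3, -2.4]
width: 0.0496
```

Request:
{"api": "play_rows", "payload": {
  "series": [
    {"fingers": 1,"dx": 0,"dy": 0,"dz": 20,"turn": 0},
    {"fingers": 1,"dx": -15,"dy": 0,"dz": 35,"turn": 0},
    {"fingers": 1,"dx": -20,"dy": -10,"dz": 30,"turn": 0},
    {"fingers": 1,"dx": -20,"dy": -25,"dz": 25,"turn": 0},
    {"fingers": 1,"dx": -10,"dy": -36,"dz": 10,"turn": 0},
    {"fingers": 1,"dx": 0,"dy": -38,"dz": 0,"turn": 0},
    {"fingers": 1,"dx": 0,"dy": -38,"dz": 0,"turn": 0},
    {"fingers": 1,"dx": 0,"dy": -38,"dz": 0,"turn": 0},
    {"fingers": 1,"dx": 0,"dy": -38,"dz": 0,"turn": 0},
    {"fingers": 1,"dx": 0,"dy": -38,"dz": 0,"turn": 0},
    {"fingers": 1,"dx": 0,"dy": -25,"dz": 0,"turn": 0},
    {"fingers": 1,"dx": 0,"dy": -10,"dz": 0,"turn": 0},
    {"fingers": 1,"dx": 0,"dy": 0,"dz": 0,"turn": 0}
  ]
}}

```text
clock: 20.65
position: [0.5235, -0.3284, 0.1331]
ee_rot: [0.039, 0.719, -0.692, -0.051]
contact_force: [-0.3, 0.9, -2.0]
width: 0.0497
```

```bash
python3 -c "
from h import *
st,im,c=discs(k=6,z=.023); save(im,'w11')"
```

```text
t 20.65 pos [ 523.5 -328.4  133.1] phi -1.533 w 49.7 F [-0.3  0.9 -2. ]
toolz xy mrad [-126.   15.]
disc1 0.66 7186 [255. 250.] [ 440. -330.   23.] [203, 203, 201]
disc1 0.63 410 [238. 202.] [ 497. -312.   23.] [166, 167, 165]
```

Request:
{"api": "play_rows", "payload": {
  "series": [
    {"fingers": 1,"dx": 8,"dy": -8,"dz": -35,"turn": 0},
    {"fingers": 1,"dx": 2,"dy": -2,"dz": -35,"turn": 0},
    {"fingers": 1,"dx": 0,"dy": 0,"dz": -25,"turn": 0},
    {"fingers": 1,"dx": 0,"dy": 0,"dz": -6,"turn": 0},
    {"fingers": 1,"dx": 0,"dy": 0,"dz": -2,"turn": 0}
  ]
}}

```text
clock: 21.17
position: [0.5359, -0.3247, 0.0303]
ee_rot: [0.036, 0.723, -0.688, -0.051]
contact_force: [-0.1, 0.0, -2.3]
width: 0.0495
```

Request:
{"api": "play_rows", "payload": {
  "series": [
    {"fingers": -0.6,"dx": 0,"dy": 0,"dz": 0,"turn": 0},
    {"fingers": -0.6,"dx": 0,"dy": 0,"dz": 0,"turn": 0},
    {"fingers": -0.6,"dx": 0,"dy": 0,"dz": 1,"turn": 0}
  ]
}}

```text
clock: 21.42
position: [0.5372, -0.3215, 0.0341]
ee_rot: [0.035, 0.724, -0.687, -0.051]
contact_force: [0.8, -0.5, 0.1]
width: 0.0683
```

Request:
{"api": "play_rows", "payload": {
  "series": [
    {"fingers": -0.6,"dx": 0,"dy": 0,"dz": 35,"turn": 0},
    {"fingers": -0.6,"dx": 0,"dy": 0,"dz": 38,"turn": 0},
    {"fingers": -0.6,"dx": 0,"dy": 10,"dz": 36,"turn": 0},
    {"fingers": -0.6,"dx": 0,"dy": 38,"dz": 10,"turn": 0},
    {"fingers": -0.6,"dx": 0,"dy": 38,"dz": 0,"turn": 0},
    {"fingers": -0.6,"dx": 0,"dy": 38,"dz": 0,"turn": 0},
    {"fingers": -0.6,"dx": 0,"dy": 38,"dz": 0,"turn": 0},
    {"fingers": -0.6,"dx": 0,"dy": 38,"dz": 0,"turn": 0},
    {"fingers": -0.6,"dx": 0,"dy": 38,"dz": 0,"turn": 0},
    {"fingers": -0.6,"dx": 0,"dy": 38,"dz": 0,"turn": 0},
    {"fingers": -0.6,"dx": 0,"dy": 38,"dz": 0,"turn": 0},
    {"fingers": -0.6,"dx": 0,"dy": 38,"dz": 0,"turn": 0},
    {"fingers": -0.6,"dx": 0,"dy": 38,"dz": 0,"turn": 0},
    {"fingers": -0.6,"dx": 0,"dy": 25,"dz": -10,"turn": 0},
    {"fingers": -0.6,"dx": 0,"dy": 0,"dz": -15,"turn": 0},
    {"fingers": -0.6,"dx": 0,"dy": 0,"dz": 0,"turn": 0}
  ]
}}

```text
clock: 22.75
position: [0.5462, 0.1088, 0.1712]
ee_rot: [0.017, 0.723, -0.69, -0.021]
contact_force: [-0.3, -0.5, -0.2]
width: 0.0685
```

```bash
python3 - <<'E'
from h import *
st,im,c=discs(names=("disc1","spindle"),k=6); save(im,'w12')
t=get_image("top"); ct=cam(t)
for n in ("disc1","spray"):
    for m in masks_of(t,n)[:8]:
        ys,xs=np.nonzero(m["region"]); ce=[xs.mean(),ys.mean()]
        print(n,round(m["p"],2),len(xs),np.round(ce),(back(ct,ce,.018)[0]*1000).round(0),[int(v) for v in t["pixels"][m["region"]].mean(0)], (back(ct,[xs.mean(),ys.max()],0)[0]*1000).round(0))
E
```

```text
t 22.75 pos [546.2 108.8 171.2] phi -1.523 w 68.5 F [-0.3 -0.5 -0.2]
toolz xy mrad [-54.   4.]
disc1 0.94 1034 [233. 250.] [444. 131.  18.] [80, 143, 76]
disc1 0.85 1112 [374. 261.] [438. -44.  18.] [104, 58, 117]
disc1 0.72 1228 [274. 194.] [521.  87.  18.] [154, 151, 147]
disc1 0.7 2288 [301.  25.] [685.  74.  18.] [208, 208, 210]
spindle 0.95 2243 [298. 249.] [450.  51.  18.] [140, 133, 128]
spindle 0.89 508 [186. 311.] [344. 192.  18.] [103, 65, 39]
disc1 0.51 81 [234. 214.] [441. 130.  18.] [83, 164, 101] [428. 131.   0.]
disc1 0.46 138 [352. 208.] [ 472. -318.   18.] [161, 166, 169] [ 449. -322.    0.]
disc1 0.44 145 [353. 190.] [ 539. -324.   18.] [171, 176, 179] [ 518. -328.    0.]
spray 0.92 443 [243. 122.] [798. 102.  18.] [140, 140, 138] [744. 101.   0.]
spray 0.57 144 [353. 191.] [ 536. -324.   18.] [169, 174, 177] [ 514. -328.    0.]
```

Request:
{"api": "play_rows", "payload": {
  "series": [
    {"fingers": -0.6,"dx": -14,"dy": -12,"dz": -30,"turn": 0},
    {"fingers": -0.6,"dx": -12,"dy": -10,"dz": -35,"turn": 0},
    {"fingers": -0.6,"dx": 0,"dy": 0,"dz": -35,"turn": 0},
    {"fingers": -0.6,"dx": 0,"dy": 0,"dz": -25,"turn": 0},
    {"fingers": -0.6,"dx": 0,"dy": 0,"dz": -10,"turn": 0},
    {"fingers": -0.6,"dx": 0,"dy": 0,"dz": 0,"turn": 0}
  ]
}}

```text
clock: 23.55
position: [0.5257, 0.0776, 0.0381]
ee_rot: [0.011, 0.719, -0.695, -0.015]
contact_force: [-0.7, 0.4, -0.1]
width: 0.0682
```

```bash
python3 - <<'E'
from h import *
st,im,c=discs(names=("disc1","spindle"),k=4); save(im,'w13')
E
```

```text
t 23.55 pos [525.7  77.6  38.1] phi -1.537 w 68.2 F [-0.7  0.4 -0.1]
toolz xy mrad [-37.   4.]
disc1 0.97 870 [196. 320.] [455. 117.  18.] [59, 109, 57]
disc1 0.85 3787 [240. 241.] [522.  86.  18.] [131, 128, 124]
disc1 0.61 158 [389. 356.] [425. -30.  18.] [105, 54, 128]
spindle 0.63 210 [114. 379.] [391. 186.  18.] [55, 35, 21]
spindle 0.62 3158 [280. 290.] [485.  58.  18.] [146, 144, 140]
spindle 0.27 17393 [ 29. 215.] [536. 216.  18.] [79, 69, 57]
```

View pics/w13.png

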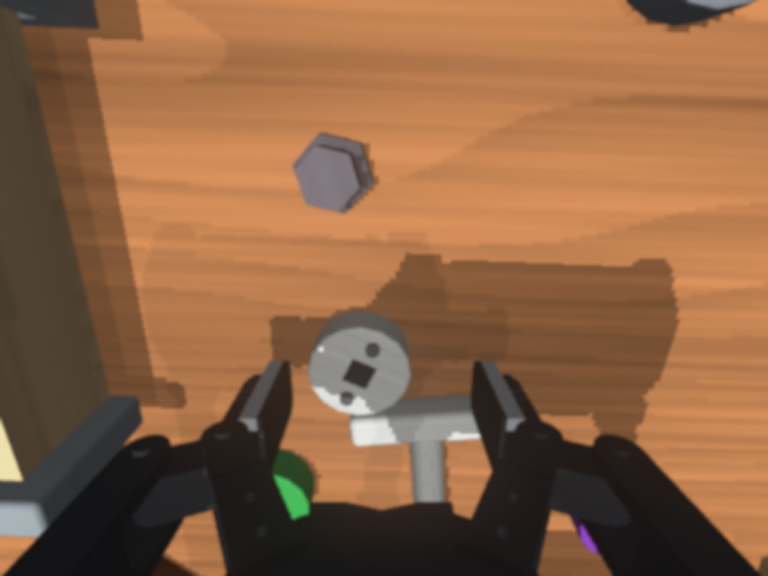

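Disc C is at (360,370), with the crossbar just behind it at (420,420), so I shift left and bias the jaws slightly away from the crossbar.

Request:
{"api": "play_rows", "payload": {
  "series": [
    {"fingers": -0.6,"dx": -4,"dy": 8,"dz": -8,"turn": 0},
    {"fingers": -0.6,"dx": -1,"dy": 1,"dz": -10,"turn": 0},
    {"fingers": -0.6,"dx": 0,"dy": 0,"dz": -6,"turn": 0},
    {"fingers": -0.6,"dx": -1,"dy": 0,"dz": -2,"turn": 0}
  ]
}}

```text
clock: 24.03
position: [0.5269, 0.0884, 0.0186]
ee_rot: [0.004, 0.719, -0.695, -0.008]
contact_force: [-0.1, -0.4, 0.1]
width: 0.0685
```

Request:
{"api": "play_rows", "payload": {
  "series": [
    {"fingers": -0.6,"dx": -5,"dy": -1,"dz": -6,"turn": 0},
    {"fingers": -0.6,"dx": -2,"dy": 0,"dz": -4,"turn": 0}
  ]
}}

```text
clock: 24.2
position: [0.5206, 0.0881, 0.0091]
ee_rot: [0.003, 0.719, -0.695, -0.007]
contact_force: [-0.9, -0.4, -0.6]
width: 0.068
```

Request:
{"api": "play_rows", "payload": {
  "series": [
    {"fingers": 1,"dx": -1,"dy": 0,"dz": -1,"turn": 0},
    {"fingers": 1,"dx": -1,"dy": 0,"dz": 0,"turn": 0},
    {"fingers": 1,"dx": 0,"dy": 0,"dz": 0,"turn": 0},
    {"fingers": 1,"dx": 0,"dy": 0,"dz": 0,"turn": 0}
  ]
}}

```text
clock: 24.53
position: [0.5193, 0.0866, 0.0102]
ee_rot: [0.003, 0.72, -0.694, -0.005]
contact_force: [-0.4, 0.5, -1.5]
width: 0.0418
```

Request:
{"api": "play_rows", "payload": {
  "series": [
    {"fingers": 1,"dx": 0,"dy": 0,"dz": 20,"turn": 0},
    {"fingers": 1,"dx": 0,"dy": 0,"dz": 36,"turn": 0},
    {"fingers": 1,"dx": 0,"dy": -10,"dz": 36,"turn": 0},
    {"fingers": 1,"dx": 0,"dy": -30,"dz": 20,"turn": 0},
    {"fingers": 1,"dx": 0,"dy": -38,"dz": 10,"turn": 0},
    {"fingers": 1,"dx": 0,"dy": -38,"dz": 0,"turn": 0},
    {"fingers": 1,"dx": 0,"dy": -38,"dz": 0,"turn": 0},
    {"fingers": 1,"dx": 0,"dy": -38,"dz": 0,"turn": 0},
    {"fingers": 1,"dx": 0,"dy": -38,"dz": 0,"turn": 0},
    {"fingers": 1,"dx": 0,"dy": -38,"dz": 0,"turn": 0},
    {"fingers": 1,"dx": 0,"dy": -38,"dz": 0,"turn": 0},
    {"fingers": 1,"dx": 8,"dy": -36,"dz": 0,"turn": 0},
    {"fingers": 1,"dx": 20,"dy": -30,"dz": 0,"turn": 0},
    {"fingers": 1,"dx": 20,"dy": 0,"dz": 0,"turn": 0},
    {"fingers": 1,"dx": 10,"dy": 0,"dz": 0,"turn": 0},
    {"fingers": 1,"dx": 0,"dy": 0,"dz": 0,"turn": 0}
  ]
}}

```text
clock: 25.87
position: [0.5694, -0.3031, 0.1323]
ee_rot: [0.005, 0.719, -0.695, -0.008]
contact_force: [-0.0, -0.6, -1.2]
width: 0.0425
```

```bash
python3 - <<'E'
from h import *
st,im,c=discs(k=6,z=.023)
E
```

```text
t 25.87 pos [ 569.4 -303.1  132.3] phi -1.536 w 42.5 F [-0.  -0.6 -1.2]
toolz xy mrad [-18.   5.]
disc1 0.86 5462 [254. 259.] [ 494. -306.   23.] [195, 196, 194]
disc1 0.81 1472 [276. 210.] [ 550. -324.   23.] [210, 211, 209]
disc1 0.65 1450 [ 28. 291.] [444. -60.  23.] [175, 98, 190]
```

Request:
{"api": "play_rows", "payload": {
  "series": [
    {"fingers": 1,"dx": 20,"dy": -8,"dz": -25,"turn": 0},
    {"fingers": 1,"dx": 8,"dy": -4,"dz": -35,"turn": 0},
    {"fingers": 1,"dx": 0,"dy": -2,"dz": -30,"turn": 0},
    {"fingers": 1,"dx": 0,"dy": 0,"dz": -14,"turn": 0},
    {"fingers": 1,"dx": 0,"dy": 0,"dz": -4,"turn": 0}
  ]
}}

```text
clock: 26.38
position: [0.5925, -0.3116, 0.024]
ee_rot: [0.005, 0.721, -0.693, -0.01]
contact_force: [-0.1, 0.3, -2.3]
width: 0.0416
```

Request:
{"api": "play_rows", "payload": {
  "series": [
    {"fingers": -0.5,"dx": 0,"dy": 0,"dz": 0,"turn": 0},
    {"fingers": -0.5,"dx": 0,"dy": 0,"dz": 0,"turn": 0},
    {"fingers": -0.5,"dx": 0,"dy": 0,"dz": 1,"turn": 0}
  ]
}}

```text
clock: 26.63
position: [0.5902, -0.3092, 0.0253]
ee_rot: [0.005, 0.721, -0.693, -0.012]
contact_force: [0.1, 0.8, 0.5]
width: 0.064
```

Request:
{"api": "play_rows", "payload": {
  "series": [
    {"fingers": -0.5,"dx": 0,"dy": 0,"dz": 35,"turn": 0},
    {"fingers": -0.5,"dx": 0,"dy": 0,"dz": 38,"turn": 0},
    {"fingers": -0.5,"dx": -20,"dy": 0,"dz": 34,"turn": 0},
    {"fingers": -0.5,"dx": -30,"dy": 10,"dz": 10,"turn": 0},
    {"fingers": -0.5,"dx": -20,"dy": 25,"dz": 0,"turn": 0},
    {"fingers": -0.5,"dx": 0,"dy": 38,"dz": 0,"turn": 0.124},
    {"fingers": -0.5,"dx": 0,"dy": 38,"dz": 0,"turn": 0.124},
    {"fingers": -0.5,"dx": 0,"dy": 38,"dz": 0,"turn": 0.124},
    {"fingers": -0.5,"dx": 0,"dy": 38,"dz": 0,"turn": 0.124},
    {"fingers": -0.5,"dx": 0,"dy": 30,"dz": 0,"turn": 0.124},
    {"fingers": -0.5,"dx": 0,"dy": 20,"dz": 0,"turn": 0.124},
    {"fingers": -0.5,"dx": 0,"dy": 20,"dz": 0,"turn": 0.124},
    {"fingers": -0.5,"dx": 0,"dy": 20,"dz": 0,"turn": 0.124},
    {"fingers": -0.5,"dx": 0,"dy": 20,"dz": 0,"turn": 0.124},
    {"fingers": -0.5,"dx": 0,"dy": 20,"dz": 0,"turn": 0.124},
    {"fingers": -0.5,"dx": 0,"dy": 20,"dz": 0,"turn": 0.124},
    {"fingers": -0.5,"dx": 0,"dy": 10,"dz": 0,"turn": 0.124},
    {"fingers": -0.5,"dx": 0,"dy": 10,"dz": 0,"turn": 0.124}
  ]
}}

```text
clock: 28.13
position: [0.5234, 0.058, 0.1891]
ee_rot: [-0.008, 0.998, 0.049, 0.026]
contact_force: [0.1, 0.2, 0.6]
width: 0.0642
```

Request:
{"api": "play_rows", "payload": {
  "series": [
    {"fingers": -0.5,"dx": 5,"dy": 0,"dz": 0,"turn": 0.124},
    {"fingers": -0.5,"dx": 5,"dy": 0,"dz": 0,"turn": 0.124},
    {"fingers": -0.5,"dx": 5,"dy": 0,"dz": 0,"turn": 0.124},
    {"fingers": -0.5,"dx": 5,"dy": 0,"dz": 0,"turn": 0.124},
    {"fingers": -0.5,"dx": 10,"dy": 0,"dz": 0,"turn": 0.124},
    {"fingers": -0.5,"dx": 10,"dy": 0,"dz": 0,"turn": 0.124},
    {"fingers": -0.5,"dx": 10,"dy": 0,"dz": 0,"turn": 0.124},
    {"fingers": -0.5,"dx": 10,"dy": 0,"dz": 0,"turn": 0.124},
    {"fingers": -0.5,"dx": 10,"dy": 0,"dz": 0,"turn": 0.124},
    {"fingers": -0.5,"dx": 10,"dy": 0,"dz": 0,"turn": 0.124},
    {"fingers": -0.5,"dx": 5,"dy": 0,"dz": 0,"turn": 0.1},
    {"fingers": -0.5,"dx": 0,"dy": 0,"dz": 0,"turn": 0}
  ]
}}

```text
clock: 29.13
position: [0.6145, 0.0624, 0.2184]
ee_rot: [-0.018, 0.746, 0.664, 0.035]
contact_force: [-0.2, -0.6, 0.5]
width: 0.0638
```

```bash
python3 - <<'E'
from h import *
st,im,c=discs(k=6,names=("disc1","spindle")); save(im,"w14")
t=get_image("top"); ct=cam(t)
for m in masks_of(t,"disc1")[:8]:
        ys,xs=np.nonzero(m["region"]); ce=[xs.mean(),ys.mean()]
        print(round(m["p"],2),len(xs),np.round(ce),(back(ct,ce,.018)[0]*1000).round(0),[int(v) for v in t["pixels"][m["region"]].mean(0)])
E
```

```text
t 29.13 pos [614.5  62.4 218.4] phi 1.455 w 63.8 F [-0.2 -0.6  0.5]
toolz xy mrad [29. 74.]
disc1 0.97 665 [285.   8.] [451. 129.  18.] [91, 168, 95]
disc1 0.75 1278 [114.  14.] [439. -45.  18.] [133, 75, 160]
disc1 0.66 1001 [257. 214.] [683.  74.  18.] [194, 188, 182]
0.64 130 [352. 207.] [ 473. -318.   18.] [167, 172, 175]
0.59 95 [233. 216.] [437. 134.  18.] [81, 150, 89]
0.53 158 [353. 190.] [ 538. -323.   18.] [165, 169, 173]
0.52 101 [350. 177.] [ 588. -311.   18.] [163, 168, 171]
```

Request:
{"api": "play_rows", "payload": {
  "series": [
    {"fingers": -0.5,"dx": 20,"dy": 5,"dz": -25,"turn": 0.03},
    {"fingers": -0.5,"dx": 20,"dy": 5,"dz": -30,"turn": 0.03},
    {"fingers": -0.5,"dx": 15,"dy": 0,"dz": -35,"turn": 0.02},
    {"fingers": -0.5,"dx": 5,"dy": 0,"dz": -35,"turn": 0},
    {"fingers": -0.5,"dx": 0,"dy": 0,"dz": -30,"turn": 0},
    {"fingers": -0.5,"dx": 0,"dy": 0,"dz": -15,"turn": 0},
    {"fingers": -0.5,"dx": 0,"dy": 0,"dz": -5,"turn": 0}
  ]
}}

```text
clock: 29.97
position: [0.6733, 0.0737, 0.0422]
ee_rot: [-0.016, 0.721, 0.691, 0.038]
contact_force: [-0.4, 0.4, -0.1]
width: 0.0638
```

```bash
python3 - <<'E'
from h import *
st,im,c=discs(k=6); save(im,"w15")
E
```

```text
t 29.97 pos [673.3  73.7  42.2] phi 1.529 w 63.8 F [-0.4  0.4 -0.1]
toolz xy mrad [32. 76.]
disc1 0.95 3776 [252. 246.] [681.  74.  18.] [161, 159, 155]
```

Request:
{"api": "play_rows", "payload": {
  "series": [
    {"fingers": -0.5,"dx": 8,"dy": 0,"dz": -10,"turn": 0},
    {"fingers": -0.5,"dx": 2,"dy": 0,"dz": -12,"turn": 0},
    {"fingers": -0.5,"dx": 0,"dy": 0,"dz": -6,"turn": 0},
    {"fingers": -0.5,"dx": 0,"dy": 0,"dz": -3,"turn": 0}
  ]
}}

```text
clock: 30.4
position: [0.6891, 0.0737, 0.017]
ee_rot: [-0.011, 0.721, 0.691, 0.043]
contact_force: [-0.1, 1.4, -0.3]
width: 0.0642
```

Request:
{"api": "play_rows", "payload": {
  "series": [
    {"fingers": -0.5,"dx": -5,"dy": 0,"dz": -5,"turn": 0},
    {"fingers": -0.5,"dx": -1,"dy": 0,"dz": -3,"turn": 0}
  ]
}}

```text
clock: 30.57
position: [0.6836, 0.0737, 0.009]
ee_rot: [-0.011, 0.721, 0.691, 0.043]
contact_force: [-0.4, -0.4, -0.5]
width: 0.064
```

Request:
{"api": "play_rows", "payload": {
  "series": [
    {"fingers": 1,"dx": -1,"dy": 0,"dz": 0,"turn": 0},
    {"fingers": 1,"dx": -1,"dy": 0,"dz": 0,"turn": 0},
    {"fingers": 1,"dx": 0,"dy": 0,"dz": 0,"turn": 0},
    {"fingers": 1,"dx": 0,"dy": 0,"dz": 0,"turn": 0}
  ]
}}

```text
clock: 30.9
position: [0.683, 0.0714, 0.0126]
ee_rot: [-0.007, 0.721, 0.692, 0.044]
contact_force: [0.2, 0.5, -1.8]
width: 0.0435
```

Request:
{"api": "play_rows", "payload": {
  "series": [
    {"fingers": 1,"dx": 0,"dy": 0,"dz": 20,"turn": 0},
    {"fingers": 1,"dx": -10,"dy": 0,"dz": 36,"turn": 0},
    {"fingers": 1,"dx": -20,"dy": -10,"dz": 32,"turn": 0},
    {"fingers": 1,"dx": -30,"dy": -25,"dz": 10,"turn": 0},
    {"fingers": 1,"dx": -25,"dy": -30,"dz": 5,"turn": 0},
    {"fingers": 1,"dx": -25,"dy": -30,"dz": 0,"turn": 0},
    {"fingers": 1,"dx": -25,"dy": -30,"dz": 0,"turn": 0},
    {"fingers": 1,"dx": -5,"dy": -38,"dz": 0,"turn": 0},
    {"fingers": 1,"dx": 0,"dy": -38,"dz": 0,"turn": 0},
    {"fingers": 1,"dx": 0,"dy": -38,"dz": 0,"turn": 0},
    {"fingers": 1,"dx": 0,"dy": -38,"dz": 0,"turn": 0},
    {"fingers": 1,"dx": 10,"dy": -38,"dz": 0,"turn": 0},
    {"fingers": 1,"dx": 10,"dy": -34,"dz": 0,"turn": 0},
    {"fingers": 1,"dx": 0,"dy": -20,"dz": 0,"turn": 0},
    {"fingers": 1,"dx": 0,"dy": 0,"dz": 0,"turn": 0}
  ]
}}

```text
clock: 32.15
position: [0.5463, -0.307, 0.1131]
ee_rot: [-0.012, 0.719, 0.694, 0.041]
contact_force: [0.4, 0.8, -1.4]
width: 0.0437
```

```bash
python3 - <<'E'
from h import *
st,im,c=discs(k=6,z=.023); save(im,"w16")
E
```

```text
t 32.15 pos [ 546.3 -307.   113.1] phi 1.537 w 43.7 F [ 0.4  0.8 -1.4]
toolz xy mrad [43. 75.]
disc1 0.89 3106 [231. 109.] [ 473. -316.   23.] [237, 238, 237]
disc1 0.7 5596 [254. 260.] [ 613. -302.   23.] [196, 197, 195]
disc1 0.65 2816 [229. 185.] [ 535. -322.   23.] [207, 209, 206]
disc1 0.47 244 [239. 218.] [ 567. -314.   23.] [159, 161, 159]
```

Request:
{"api": "play_rows", "payload": {
  "series": [
    {"fingers": 1,"dx": 25,"dy": -5,"dz": 0,"turn": 0},
    {"fingers": 1,"dx": 30,"dy": -5,"dz": 0,"turn": 0},
    {"fingers": 1,"dx": 25,"dy": -3,"dz": -10,"turn": 0},
    {"fingers": 1,"dx": 10,"dy": 0,"dz": -25,"turn": 0},
    {"fingers": 1,"dx": 0,"dy": 0,"dz": -30,"turn": 0},
    {"fingers": 1,"dx": 0,"dy": 0,"dz": -16,"turn": 0},
    {"fingers": 1,"dx": 0,"dy": 0,"dz": -4,"turn": 0}
  ]
}}

```text
clock: 32.83
position: [0.6371, -0.3012, 0.0262]
ee_rot: [-0.019, 0.716, 0.697, 0.044]
contact_force: [-0.7, 0.4, -2.6]
width: 0.0436
```

Request:
{"api": "play_rows", "payload": {
  "series": [
    {"fingers": -0.5,"dx": 0,"dy": 0,"dz": 0,"turn": 0},
    {"fingers": -0.5,"dx": 0,"dy": 0,"dz": 0,"turn": 0},
    {"fingers": -0.5,"dx": 0,"dy": 0,"dz": 1,"turn": 0},
    {"fingers": -0.5,"dx": 0,"dy": 0,"dz": 36,"turn": 0},
    {"fingers": -0.5,"dx": 0,"dy": 0,"dz": 38,"turn": 0},
    {"fingers": 1,"dx": -10,"dy": 0,"dz": 38,"turn": 0},
    {"fingers": 1,"dx": -15,"dy": 0,"dz": 36,"turn": 0},
    {"fingers": 1,"dx": -15,"dy": 10,"dz": 36,"turn": 0},
    {"fingers": 1,"dx": -15,"dy": 10,"dz": 36,"turn": 0},
    {"fingers": 1,"dx": -15,"dy": 0,"dz": 36,"turn": 0},
    {"fingers": 1,"dx": -10,"dy": 0,"dz": 25,"turn": 0},
    {"fingers": 1,"dx": 0,"dy": 0,"dz": 0,"turn": 0}
  ]
}}

```text
clock: 33.83
position: [0.552, -0.2729, 0.3331]
ee_rot: [-0.01, 0.714, 0.698, 0.047]
contact_force: [-0.2, -0.2, 1.0]
width: -0.0001
```

```bash
python3 - <<'E'
from h import *
st=stat(); tilt(st); print(np.round(st["qpos"],2))
s=get_image("scene"); cv2.imwrite("pics/s3.png",cv2.resize(s["pixels"][90:330,60:440,::-1],None,fx=2,fy=2,interpolation=cv2.INTER_CUBIC))
E
```

```text
t 33.83 pos [ 552.  -272.9  333.1] phi 1.55 w -0.1 F [-0.2 -0.2  1. ]
toolz xy mrad [52. 80.]
[-0.63  0.3   1.25  0.1   1.59 -2.17]
```

View pics/s3.png

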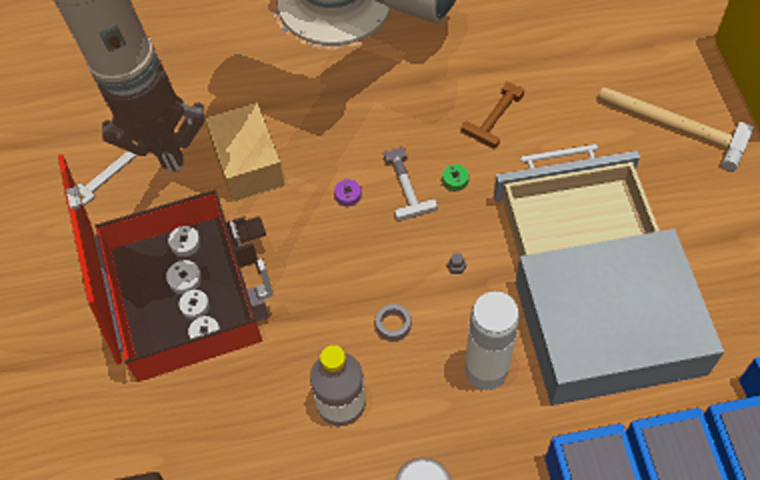

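All four discs lie in the case and the lid is upright. Next I go behind the lid to push it shut.

Request:
{"api": "play_rows", "payload": {
  "series": [
    {"fingers": 1,"dx": 0,"dy": -30,"dz": 0,"turn": 0},
    {"fingers": 1,"dx": 0,"dy": -36,"dz": 0,"turn": 0},
    {"fingers": 1,"dx": 0,"dy": -36,"dz": 0,"turn": 0},
    {"fingers": 1,"dx": 0,"dy": -36,"dz": 0,"turn": 0},
    {"fingers": 1,"dx": 0,"dy": -36,"dz": 0,"turn": 0},
    {"fingers": 1,"dx": 0,"dy": -30,"dz": 0,"turn": 0},
    {"fingers": 1,"dx": 0,"dy": 0,"dz": 0,"turn": 0}
  ]
}}

```text
clock: 34.47
position: [0.5508, -0.4799, 0.3332]
ee_rot: [-0.008, 0.712, 0.7, 0.049]
contact_force: [1.0, 0.3, -0.8]
width: -0.0001
```

```bash
python3 - <<'E'
from h import *
st=stat(); tilt(st); print(np.round(st["qpos"],2))
for th in (1.5,1.3,1.1,.9,.7,.5,.3,.15,0):
    r=.178; y=-.095+r*np.cos(th)-.012*np.sin(th); z=.07+r*np.sin(th)+.012*np.cos(th)
    print(th,"tip contact world",np.round([(.531-.13*y)*1000,(-.328+.99*y)*1000,z*1000]))
E
```

```text
t 34.47 pos [ 550.8 -479.9  333.2] phi 1.556 w -0.1 F [ 1.   0.3 -0.8]
toolz xy mrad [58. 80.]
[-0.86  0.51  0.93  0.1   1.73 -2.4 ]
1.5 tip contact world [ 543. -421.  248.]
1.3 tip contact world [ 539. -386.  245.]
1.1 tip contact world [ 534. -353.  234.]
0.9 tip contact world [ 530. -322.  217.]
0.7 tip contact world [ 527. -295.  194.]
0.5 tip contact world [ 524. -273.  166.]
0.3 tip contact world [ 522. -257.  134.]
0.15 tip contact world [ 521. -250.  108.]
0 tip contact world [ 520. -246.   82.]
```

Request:
{"api": "play_rows", "payload": {
  "series": [
    {"fingers": 1,"dx": 0,"dy": 0,"dz": -35,"turn": 0.03},
    {"fingers": 1,"dx": 0,"dy": 0,"dz": -35,"turn": 0},
    {"fingers": 1,"dx": 0,"dy": 0,"dz": -18,"turn": 0},
    {"fingers": 1,"dx": 0,"dy": 0,"dz": 0,"turn": 0}
  ]
}}

```text
clock: 34.8
position: [0.5502, -0.4818, 0.2395]
ee_rot: [-0.009, 0.703, 0.71, 0.049]
contact_force: [0.3, 0.2, -1.2]
width: -0.0002
```

Request:
{"api": "play_rows", "payload": {
  "series": [
    {"fingers": 1,"dx": -2,"dy": 15,"dz": 0,"turn": 0},
    {"fingers": 1,"dx": -2,"dy": 15,"dz": 0,"turn": 0},
    {"fingers": 1,"dx": -2,"dy": 15,"dz": 0,"turn": 0},
    {"fingers": 1,"dx": -2,"dy": 15,"dz": 0,"turn": 0}
  ]
}}

```text
clock: 35.13
position: [0.5417, -0.4215, 0.2364]
ee_rot: [-0.01, 0.704, 0.709, 0.049]
contact_force: [0.2, -3.0, -1.1]
width: -0.0001
```

Request:
{"api": "play_rows", "payload": {
  "series": [
    {"fingers": 1,"dx": -2,"dy": 15,"dz": -2,"turn": 0},
    {"fingers": 1,"dx": -2,"dy": 15,"dz": -4,"turn": 0},
    {"fingers": 1,"dx": -2,"dy": 15,"dz": -6,"turn": 0}
  ]
}}

```text
clock: 35.38
position: [0.5368, -0.3769, 0.2283]
ee_rot: [-0.005, 0.704, 0.709, 0.047]
contact_force: [-0.5, -2.3, -0.4]
width: 0.0002
```

```bash
python3 - <<'E'
from h import *
st=stat(); tilt(st)
E
```

```text
t 35.38 pos [ 536.8 -376.9  228.3] phi 1.581 w 0.2 F [-0.5 -2.3 -0.4]
toolz xy mrad [59. 74.]
```

Request:
{"api": "play_rows", "payload": {
  "series": [
    {"fingers": 1,"dx": -2,"dy": 15,"dz": -1,"turn": 0},
    {"fingers": 1,"dx": -2,"dy": 15,"dz": -2,"turn": 0},
    {"fingers": 1,"dx": -2,"dy": 15,"dz": -4,"turn": 0},
    {"fingers": 1,"dx": -2,"dy": 14,"dz": -10,"turn": 0},
    {"fingers": 1,"dx": -1,"dy": 12,"dz": -12,"turn": 0}
  ]
}}

```text
clock: 35.8
position: [0.5307, -0.3063, 0.2073]
ee_rot: [0.006, 0.703, 0.71, 0.045]
contact_force: [-1.1, -2.3, 1.3]
width: 0.0001
```

Request:
{"api": "play_rows", "payload": {
  "series": [
    {"fingers": 1,"dx": -1,"dy": 11,"dz": -13,"turn": 0},
    {"fingers": 1,"dx": -1,"dy": 10,"dz": -14,"turn": 0},
    {"fingers": 1,"dx": -1,"dy": 8,"dz": -15,"turn": 0}
  ]
}}

```text
clock: 36.05
position: [0.529, -0.2771, 0.1704]
ee_rot: [0.012, 0.702, 0.711, 0.044]
contact_force: [-1.5, -1.3, 2.7]
width: -0.0001
```

```bash
python3 - <<'E'
from h import *
st=stat(); tilt(st)
s=get_image("scene"); cv2.imwrite("pics/s4.png",cv2.resize(s["pixels"][130:310,60:260,::-1],None,fx=3,fy=3,interpolation=cv2.INTER_CUBIC))
E
```

```text
t 36.05 pos [ 529.  -277.1  170.4] phi 1.585 w -0.1 F [-1.5 -1.3  2.7]
toolz xy mrad [78. 45.]
```

View pics/s4.png

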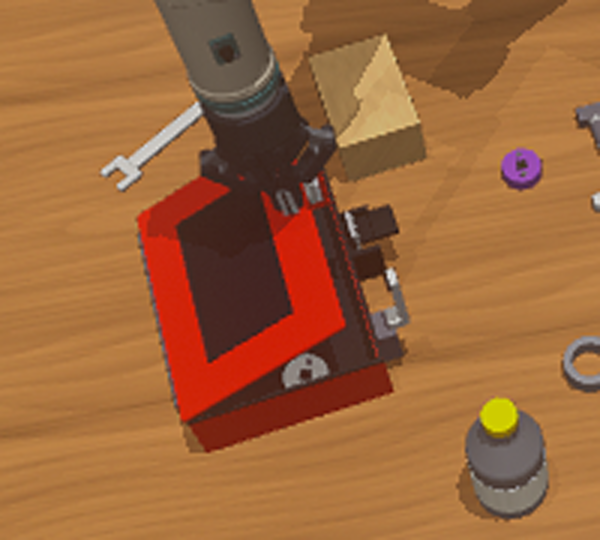

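The lid is half shut, with the fingertips on its free edge at (290,200). I keep pressing down.

Request:
{"api": "play_rows", "payload": {
  "series": [
    {"fingers": 1,"dx": -1,"dy": 7,"dz": -14,"turn": 0},
    {"fingers": 1,"dx": -1,"dy": 6,"dz": -15,"turn": 0},
    {"fingers": 1,"dx": -1,"dy": 5,"dz": -15,"turn": 0},
    {"fingers": 1,"dx": 0,"dy": 3,"dz": -15,"turn": 0}
  ]
}}

```text
clock: 36.43
position: [0.5277, -0.2554, 0.1155]
ee_rot: [0.016, 0.701, 0.712, 0.044]
contact_force: [-3.0, -0.5, 2.2]
width: -0.0002
```

Request:
{"api": "play_rows", "payload": {
  "series": [
    {"fingers": 1,"dx": 0,"dy": 1,"dz": -12,"turn": 0},
    {"fingers": 1,"dx": 0,"dy": 0,"dz": -8,"turn": 0}
  ]
}}

```text
clock: 36.6
position: [0.5277, -0.2531, 0.097]
ee_rot: [0.016, 0.7, 0.712, 0.044]
contact_force: [-2.8, 2.0, 5.4]
width: 0.0001
```

Request:
{"api": "play_rows", "payload": {
  "series": [
    {"fingers": 1,"dx": 0,"dy": 0,"dz": -6,"turn": 0}
  ]
}}

```text
clock: 36.68
position: [0.5277, -0.2527, 0.0918]
ee_rot: [0.016, 0.7, 0.713, 0.044]
contact_force: [-1.6, 0.4, 2.4]
width: -0.0001
```

Request:
{"api": "play_rows", "payload": {
  "series": [
    {"fingers": 1,"dx": 0,"dy": 0,"dz": -5,"turn": 0},
    {"fingers": 1,"dx": 0,"dy": 0,"dz": -4,"turn": 0}
  ]
}}

```text
clock: 36.85
position: [0.5279, -0.2525, 0.0849]
ee_rot: [0.016, 0.7, 0.713, 0.044]
contact_force: [-5.5, 0.7, 15.2]
width: -0.0001
```

Request:
{"api": "play_rows", "payload": {
  "series": [
    {"fingers": 1,"dx": 0,"dy": 0,"dz": -4,"turn": 0}
  ]
}}

```text
clock: 36.93
position: [0.5279, -0.2525, 0.0831]
ee_rot: [0.016, 0.7, 0.713, 0.044]
contact_force: [-6.5, 2.3, 21.0]
width: -0.0001
```

Request:
{"api": "play_rows", "payload": {
  "series": [
    {"fingers": 1,"dx": 0,"dy": 0,"dz": -5,"turn": 0},
    {"fingers": 1,"dx": 0,"dy": 0,"dz": -4,"turn": 0}
  ]
}}

```text
clock: 37.1
position: [0.5279, -0.2525, 0.0808]
ee_rot: [0.017, 0.699, 0.713, 0.044]
contact_force: [-9.1, 3.9, 26.4]
width: 0.0002
```

Request:
{"api": "play_rows", "payload": {
  "series": [
    {"fingers": 1,"dx": 0,"dy": 0,"dz": 15,"turn": 0},
    {"fingers": 1,"dx": 0,"dy": 0,"dz": 36,"turn": 0},
    {"fingers": 1,"dx": -10,"dy": 0,"dz": 38,"turn": 0},
    {"fingers": 1,"dx": -10,"dy": 10,"dz": 36,"turn": 0},
    {"fingers": 1,"dx": -10,"dy": 30,"dz": 30,"turn": 0},
    {"fingers": 1,"dx": 0,"dy": 36,"dz": 10,"turn": 0},
    {"fingers": 1,"dx": 0,"dy": 36,"dz": 0,"turn": 0},
    {"fingers": 1,"dx": 0,"dy": 36,"dz": 0,"turn": 0},
    {"fingers": 1,"dx": 0,"dy": 36,"dz": 0,"turn": 0},
    {"fingers": 1,"dx": 0,"dy": 0,"dz": 0,"turn": 0}
  ]
}}

```text
clock: 37.93
position: [0.5045, -0.0684, 0.2638]
ee_rot: [0.03, 0.702, 0.71, 0.052]
contact_force: [0.2, -0.1, -0.1]
width: 0.0004
```

```bash
python3 - <<'E'
from h import *
st=stat(); tilt(st)
s=get_image("scene"); cv2.imwrite("pics/s5.png",cv2.resize(s["pixels"][130:310,60:310,::-1],None,fx=3,fy=3,interpolation=cv2.INTER_CUBIC))
t=get_image("top"); ct=cam(t)
for m in masks_of(t,"clamp_tip")[:4]: print(round(m["p"],2),m["region"].sum(),np.round(m["xy"]),back(ct,m["xy"],.1).round(3))
E
```

```text
t 37.93 pos [504.5 -68.4 263.8] phi 1.585 w 0.4 F [ 0.2 -0.1 -0.1]
toolz xy mrad [115.  31.]
0.51 47 [325. 167.] [[ 0.617 -0.201  0.1  ]]
```

View pics/s5.png

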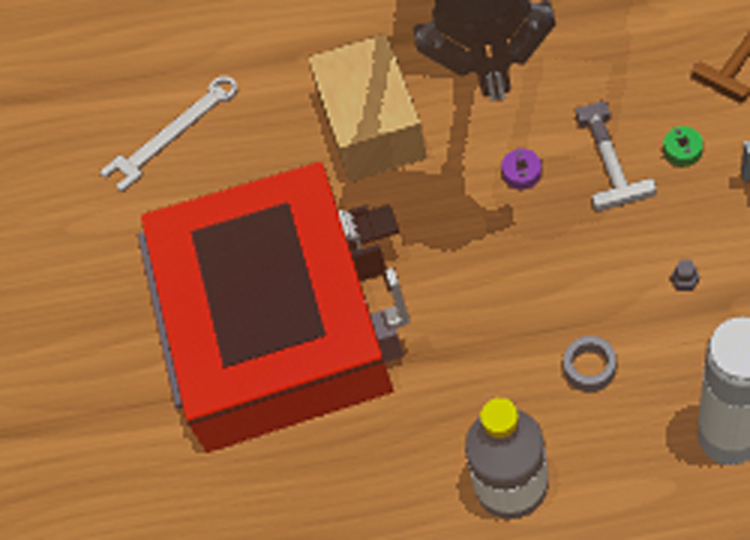

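The lid is shut and stays down, and the clamp still stands upright at (395,300). Next I go to its outer side.

Request:
{"api": "play_rows", "payload": {
  "series": [
    {"fingers": 1,"dx": 26,"dy": -12,"dz": -20,"turn": 0},
    {"fingers": 1,"dx": 26,"dy": -12,"dz": -25,"turn": 0},
    {"fingers": 1,"dx": 26,"dy": -12,"dz": -25,"turn": 0},
    {"fingers": 1,"dx": 20,"dy": -12,"dz": -25,"turn": 0},
    {"fingers": 1,"dx": 5,"dy": 0,"dz": -10,"turn": 0},
    {"fingers": 1,"dx": 0,"dy": 0,"dz": 0,"turn": 0}
  ]
}}

```text
clock: 38.58
position: [0.6146, -0.1342, 0.1557]
ee_rot: [0.037, 0.706, 0.706, 0.05]
contact_force: [-0.9, 0.1, 0.5]
width: 0.0002
```

```bash
python3 - <<'E'
from h import *
st=stat(); tilt(st)
im=get_image("wrist"); save(im,"w17"); c=cam(im,st)
for m in masks_of(im,"clamp_tip")[:4]: print(round(m["p"],2),m["region"].sum(),np.round(m["xy"]),back(c,m["xy"],.14).round(3))
E
```

```text
t 38.58 pos [ 614.6 -134.2  155.7] phi 1.572 w 0.2 F [-0.9  0.1  0.5]
toolz xy mrad [123.  19.]
0.61 2417 [167. 236.] [[ 0.611 -0.187  0.14 ]]
```

View pics/w17.png

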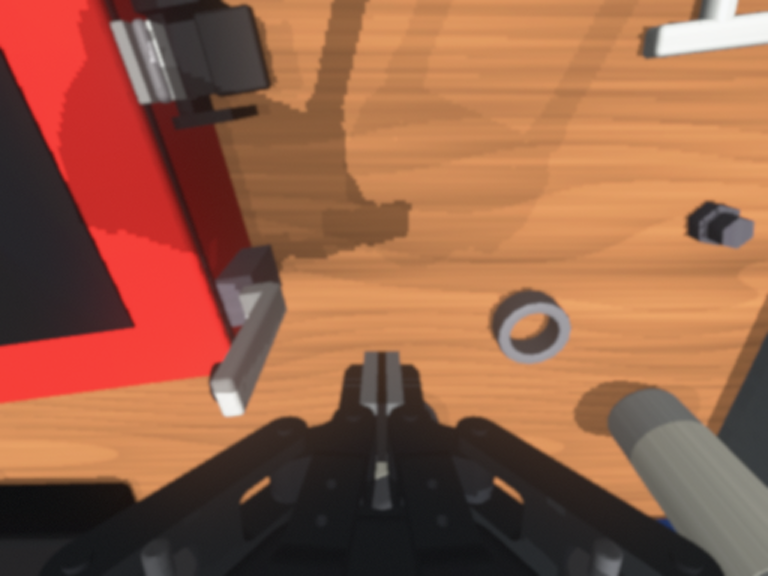

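The clamp bar stands upright at (245,340), with its end face at (229,402). My closed fingers, at (380,380), are on its outer side.

```bash
python3 - <<'E'
from h import *
st=stat(); im=get_image("wrist"); c=cam(im,st)
print(back(c,[(153,266)],.152).round(4), back(c,[(175,215)],.085).round(4))
E
```

```text
t 38.68 pos [ 614.2 -133.7  158. ] phi 1.573 w -0.2 F [0.3 0.8 0.8]
[[ 0.6256 -0.1941  0.152 ]] [[ 0.6303 -0.1979  0.085 ]]
```

Request:
{"api": "play_rows", "payload": {
  "series": [
    {"fingers": 1,"dx": 6,"dy": -10,"dz": -8,"turn": 0},
    {"fingers": 1,"dx": 3,"dy": -14,"dz": -4,"turn": 0},
    {"fingers": 1,"dx": 2,"dy": -14,"dz": 0,"turn": 0},
    {"fingers": 1,"dx": 2,"dy": -12,"dz": 0,"turn": 0},
    {"fingers": 1,"dx": 2,"dy": -12,"dz": 0,"turn": 0}
  ]
}}

```text
clock: 39.15
position: [0.6297, -0.1978, 0.1531]
ee_rot: [0.042, 0.704, 0.707, 0.053]
contact_force: [0.1, 0.8, -1.0]
width: -0.0003
```

Request:
{"api": "play_rows", "payload": {
  "series": [
    {"fingers": 1,"dx": 1,"dy": -12,"dz": 0,"turn": 0},
    {"fingers": 1,"dx": 1,"dy": -12,"dz": 0,"turn": 0},
    {"fingers": 1,"dx": 1,"dy": -12,"dz": -2,"turn": 0},
    {"fingers": 1,"dx": 1,"dy": -11,"dz": -5,"turn": 0}
  ]
}}

```text
clock: 39.48
position: [0.6348, -0.2518, 0.1481]
ee_rot: [0.044, 0.704, 0.707, 0.054]
contact_force: [0.3, 0.7, 0.2]
width: 0.0
```

```bash
python3 - <<'E'
from h import *
st=stat(); tilt(st); im=get_image("wrist"); save(im,"w18"); c=cam(im,st)
for m in masks_of(im,"clamp_tip")[:3]: print(round(m["p"],2),m["region"].sum(),np.round(m["xy"]))
E
```

```text
t 39.48 pos [ 634.8 -251.8  148.1] phi 1.575 w 0.0 F [0.3 0.7 0.2]
toolz xy mrad [138.  14.]
```

Request:
{"api": "play_rows", "payload": {
  "series": [
    {"fingers": 1,"dx": 1,"dy": -10,"dz": -8,"turn": 0},
    {"fingers": 1,"dx": 0,"dy": -6,"dz": -12,"turn": 0},
    {"fingers": 1,"dx": 0,"dy": -3,"dz": -12,"turn": 0},
    {"fingers": 1,"dx": 0,"dy": -2,"dz": -8,"turn": 0}
  ]
}}

```text
clock: 39.92
position: [0.6366, -0.2764, 0.1052]
ee_rot: [0.046, 0.704, 0.706, 0.054]
contact_force: [0.3, 0.4, 4.1]
width: 0.0002
```

Request:
{"api": "play_rows", "payload": {
  "series": [
    {"fingers": 1,"dx": 0,"dy": 0,"dz": -5,"turn": 0}
  ]
}}

```text
clock: 40.0
position: [0.6372, -0.2767, 0.1035]
ee_rot: [0.047, 0.704, 0.706, 0.054]
contact_force: [-15.3, 6.3, 51.2]
width: -0.0
```

Request:
{"api": "play_rows", "payload": {
  "series": [
    {"fingers": 1,"dx": 0,"dy": 0,"dz": -5,"turn": 0}
  ]
}}

```text
clock: 40.08
position: [0.6371, -0.2766, 0.104]
ee_rot: [0.048, 0.704, 0.707, 0.055]
contact_force: [-14.2, 5.3, 37.2]
width: 0.0
```

```bash
python3 - <<'E'
from h import *
s=get_image("scene"); cv2.imwrite("pics/s6.png",cv2.resize(s["pixels"][150:300,80:240,::-1],None,fx=3,fy=3,interpolation=cv2.INTER_CUBIC))
E
```

```text
(no output)
```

View pics/s6.png

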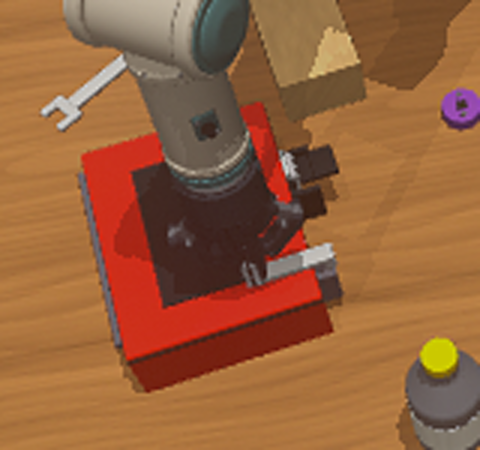

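The clamp bar lies flat on the lid at (290,262). Next is the spindle; I turn the tool half way round on the way, which cancels the accumulated tilt.

Request:
{"api": "play_rows", "payload": {
  "series": [
    {"fingers": 1,"dx": 0,"dy": 0,"dz": 20,"turn": 0},
    {"fingers": 1,"dx": 0,"dy": 0,"dz": 36,"turn": 0},
    {"fingers": 1,"dx": -5,"dy": 0,"dz": 38,"turn": 0},
    {"fingers": -0.1,"dx": -10,"dy": 10,"dz": 20,"turn": -0.1},
    {"fingers": -0.1,"dx": -10,"dy": 20,"dz": 0,"turn": -0.124},
    {"fingers": -0.1,"dx": -10,"dy": 20,"dz": 0,"turn": -0.124},
    {"fingers": -0.1,"dx": -10,"dy": 20,"dz": 0,"turn": -0.124},
    {"fingers": -0.1,"dx": -10,"dy": 20,"dz": 0,"turn": -0.124},
    {"fingers": -0.1,"dx": -10,"dy": 20,"dz": 0,"turn": -0.124},
    {"fingers": -0.1,"dx": -10,"dy": 20,"dz": 0,"turn": -0.124},
    {"fingers": -0.1,"dx": -10,"dy": 20,"dz": 0,"turn": -0.124},
    {"fingers": -0.1,"dx": -10,"dy": 20,"dz": 0,"turn": -0.124},
    {"fingers": -0.1,"dx": -10,"dy": 20,"dz": 0,"turn": -0.124},
    {"fingers": -0.1,"dx": -10,"dy": 20,"dz": 0,"turn": -0.124},
    {"fingers": -0.1,"dx": -10,"dy": 20,"dz": 0,"turn": -0.124},
    {"fingers": -0.1,"dx": -10,"dy": 20,"dz": 0,"turn": -0.124},
    {"fingers": -0.1,"dx": -10,"dy": 20,"dz": 0,"turn": -0.124}
  ]
}}

```text
clock: 41.55
position: [0.4793, 0.0036, 0.2135]
ee_rot: [0.072, 0.994, -0.076, -0.003]
contact_force: [0.3, -0.2, 0.2]
width: 0.0469
```

Request:
{"api": "play_rows", "payload": {
  "series": [
    {"fingers": -0.1,"dx": -10,"dy": 20,"dz": 0,"turn": -0.124},
    {"fingers": -0.1,"dx": -10,"dy": 20,"dz": 0,"turn": -0.124},
    {"fingers": -0.1,"dx": -5,"dy": 10,"dz": 0,"turn": -0.124},
    {"fingers": -0.1,"dx": 0,"dy": 0,"dz": 0,"turn": -0.124},
    {"fingers": -0.1,"dx": 0,"dy": 0,"dz": 0,"turn": -0.124},
    {"fingers": -0.1,"dx": 0,"dy": 0,"dz": 0,"turn": -0.124},
    {"fingers": -0.1,"dx": 0,"dy": 0,"dz": 0,"turn": -0.124},
    {"fingers": -0.1,"dx": 0,"dy": 0,"dz": 0,"turn": -0.124},
    {"fingers": -0.1,"dx": 0,"dy": 0,"dz": 0,"turn": -0.124},
    {"fingers": -0.1,"dx": 0,"dy": 0,"dz": 0,"turn": -0.124},
    {"fingers": -0.1,"dx": 0,"dy": 0,"dz": 0,"turn": -0.124}
  ]
}}

```text
clock: 42.47
position: [0.4451, 0.0645, 0.2041]
ee_rot: [0.053, 0.72, -0.689, -0.055]
contact_force: [0.7, -0.5, -0.4]
width: 0.0469
```

```bash
cat >> h.py <<'E'
def spindle():
    st=stat(); tilt(st); im=get_image("wrist"); c=cam(im,st)
    for m in masks_of(im,"spindle")[:3]:
        ys,xs=np.nonzero(m["region"]); P=back(c,np.c_[xs,ys],.012)[:,:2]; mu=P.mean(0); w,v=np.linalg.eigh(np.cov((P-mu).T)); d=v[:,1]*np.sign(v[0,1])
        s=(P-mu)@d; print(round(m["p"],2),len(xs),"mean",(mu*1000).round(0),"ang",round(np.arctan2(d[1],d[0]),3),"ends",((mu+d*s.min())*1000).round(0),((mu+d*s.max())*1000).round(0),im["pixels"][m["region"]].mean(0).astype(int))
    return st,im,c
E
python3 - <<'E'
from h import *
st,im,c=spindle(); save(im,"w19"); print(np.round(st["qpos"],2))
E
```

```text
t 42.47 pos [445.1  64.5 204.1] phi -1.528 w 46.9 F [ 0.7 -0.5 -0.4]
toolz xy mrad [-153.    0.]
0.79 1955 mean [332. 223.] ang -0.749 ends [270. 281.] [375. 183.] [134  85  51]
0.63 2404 mean [446.  51.] ang 0.113 ends [364.  41.] [497.  56.] [166 160 157]
[-0.01  0.2   1.72 -0.    1.38  1.52]
```

Request:
{"api": "play_rows", "payload": {
  "series": [
    {"fingers": -0.1,"dx": -3,"dy": -7,"dz": -30,"turn": 0.04},
    {"fingers": -0.1,"dx": -2,"dy": -7,"dz": -35,"turn": 0.03},
    {"fingers": -0.1,"dx": 0,"dy": 0,"dz": -35,"turn": 0},
    {"fingers": -0.1,"dx": 0,"dy": 0,"dz": -35,"turn": 0},
    {"fingers": -0.1,"dx": 0,"dy": 0,"dz": -20,"turn": 0},
    {"fingers": -0.1,"dx": 0,"dy": 0,"dz": -5,"turn": 0},
    {"fingers": -0.1,"dx": 0,"dy": 0,"dz": 0,"turn": 0}
  ]
}}

```text
clock: 43.15
position: [0.4403, 0.0504, 0.0388]
ee_rot: [0.052, 0.756, -0.65, -0.05]
contact_force: [0.3, 1.4, -0.8]
width: 0.0464
```

```bash
python3 - <<'E'
from h import *
st,im,c=spindle(); save(im,"w20")
E
```

```text
t 43.15 pos [440.3  50.4  38.8] phi -1.421 w 46.4 F [ 0.3  1.4 -0.8]
toolz xy mrad [-145.  -14.]
0.62 4150 mean [357. 200.] ang -0.606 ends [282. 252.] [384. 181.] [113  70  42]
0.56 8207 mean [452.  52.] ang 0.115 ends [360.  41.] [498.  57.] [150 146 143]
```

Request:
{"api": "play_rows", "payload": {
  "series": [
    {"fingers": -0.1,"dx": 0,"dy": 0,"dz": -10,"turn": -0.03},
    {"fingers": -0.1,"dx": 0,"dy": 0,"dz": -10,"turn": 0},
    {"fingers": -0.1,"dx": 0,"dy": 0,"dz": -5,"turn": 0},
    {"fingers": -0.1,"dx": 0,"dy": 0,"dz": -2,"turn": 0}
  ]
}}

```text
clock: 43.58
position: [0.4472, 0.0505, 0.0164]
ee_rot: [0.046, 0.746, -0.663, -0.045]
contact_force: [0.0, -0.2, 0.2]
width: 0.0471
```

Request:
{"api": "play_rows", "payload": {
  "series": [
    {"fingers": -0.1,"dx": -5,"dy": 0,"dz": -3,"turn": 0},
    {"fingers": -0.1,"dx": -1,"dy": 0,"dz": -1,"turn": 0}
  ]
}}

```text
clock: 43.75
position: [0.442, 0.0505, 0.0129]
ee_rot: [0.045, 0.746, -0.663, -0.044]
contact_force: [-1.0, -0.3, 0.2]
width: 0.047
```

Request:
{"api": "play_rows", "payload": {
  "squeeze": 90,
  "series": [
    {"fingers": 1,"dx": 0,"dy": 0,"dz": 0,"turn": 0},
    {"fingers": 1,"dx": 0,"dy": 0,"dz": 0,"turn": 0},
    {"fingers": 1,"dx": 0,"dy": 0,"dz": 0,"turn": 0},
    {"fingers": 1,"dx": 0,"dy": 0,"dz": 0,"turn": 0}
  ]
}}

```text
clock: 44.08
position: [0.4419, 0.0506, 0.0139]
ee_rot: [0.045, 0.746, -0.664, -0.043]
contact_force: [-0.4, -0.4, -3.7]
width: 0.0124
```

Request:
{"api": "play_rows", "payload": {
  "series": [
    {"fingers": 1,"dx": 0,"dy": 0,"dz": 10,"turn": 0},
    {"fingers": 1,"dx": 0,"dy": 0,"dz": 25,"turn": 0},
    {"fingers": 1,"dx": 0,"dy": 0,"dz": 30,"turn": 0},
    {"fingers": 1,"dx": 0,"dy": 0,"dz": 30,"turn": 0},
    {"fingers": 1,"dx": 0,"dy": 0,"dz": 30,"turn": 0},
    {"fingers": 1,"dx": 0,"dy": 0,"dz": 0,"turn": 0}
  ]
}}

```text
clock: 44.58
position: [0.4377, 0.0506, 0.1404]
ee_rot: [0.048, 0.745, -0.663, -0.047]
contact_force: [1.1, 0.0, -3.7]
width: 0.0122
```

```bash
python3 - <<'E'
from h import *
st=stat(); tilt(st)
t=get_image("top"); ct=cam(t)
for n in ("cab_drawer0_handle","drawer_floor","cab"):
    for m in masks_of(t,n)[:2]:
        ys,xs=np.nonzero(m["region"]); print(n,round(m["p"],2),len(xs),(back(ct,[[xs.min(),ys.min()],[xs.max(),ys.max()]],.06)*1000).round(0)[:,:2].tolist())
cv2.imwrite("pics/t2.png",cv2.resize(t["pixels"][125:245,130:270,::-1],None,fx=4,fy=4,interpolation=cv2.INTER_CUBIC))
E
```

```text
t 44.58 pos [437.7  50.6 140.4] phi -1.455 w 12.2 F [ 1.1  0.  -3.7]
toolz xy mrad [-134.   -9.]
cab_drawer0_handle 0.8 2633 [[644.0, 422.0], [448.0, 186.0]]
drawer_floor 0.78 2759 [[648.0, 422.0], [448.0, 182.0]]
cab 0.83 6317 [[855.0, 428.0], [444.0, 171.0]]
```

View pics/t2.png

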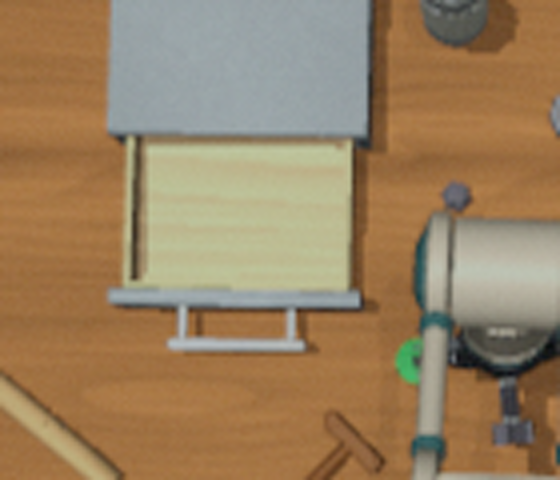

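The drawer is open and empty, with its interior at cols 142–350, rows 140–288 of the crop. The spindle is held firmly. I turn it to lie across the drawer.

Request:
{"api": "play_rows", "payload": {
  "series": [
    {"fingers": 1,"dx": 9,"dy": 10,"dz": 5,"turn": 0.1},
    {"fingers": 1,"dx": 9,"dy": 20,"dz": 0,"turn": 0.12},
    {"fingers": 1,"dx": 9,"dy": 20,"dz": 0,"turn": 0.12},
    {"fingers": 1,"dx": 9,"dy": 20,"dz": 0,"turn": 0.12},
    {"fingers": 1,"dx": 9,"dy": 20,"dz": 0,"turn": 0.12},
    {"fingers": 1,"dx": 9,"dy": 20,"dz": 0,"turn": 0.12},
    {"fingers": 1,"dx": 9,"dy": 20,"dz": 0,"turn": 0.12},
    {"fingers": 1,"dx": 9,"dy": 20,"dz": 0,"turn": 0.12},
    {"fingers": 1,"dx": 9,"dy": 20,"dz": 0,"turn": 0.12},
    {"fingers": 1,"dx": 9,"dy": 20,"dz": 0,"turn": 0.12},
    {"fingers": 1,"dx": 9,"dy": 20,"dz": 0,"turn": 0.12},
    {"fingers": 1,"dx": 9,"dy": 20,"dz": 0,"turn": 0.12},
    {"fingers": 1,"dx": 5,"dy": 15,"dz": 0,"turn": 0.03},
    {"fingers": 1,"dx": 0,"dy": 0,"dz": 0,"turn": 0}
  ]
}}

```text
clock: 45.95
position: [0.5315, 0.3033, 0.1043]
ee_rot: [0.095, 0.995, 0.03, -0.021]
contact_force: [0.6, -0.5, -3.9]
width: 0.0124
```

```bash
python3 - <<'E'
from h import *
st,im,c=spindle(); save(im,"w21"); print(np.round(st["qpos"],2))
f=lambda u,v:(130+u/4,125+v/4)
t=get_image("top"); ct=cam(t)
print("front inner top",back(ct,[f(135,288),f(350,292)],.066).round(3).tolist(),"cab front",back(ct,[f(108,136),f(367,142)],.085).round(3).tolist())
print("floor R edge",back(ct,[f(350,215)],.066).round(3),"floor L",back(ct,[f(142,215)],.022).round(3))
E
```

```text
t 45.95 pos [531.5 303.3 104.3] phi 0.055 w 12.4 F [ 0.6 -0.5 -3.9]
toolz xy mrad [ -36. -190.]
0.82 2976 mean [334. 227.] ang -0.822 ends [286. 278.] [370. 188.] [75 46 27]
[ 0.49  0.5   1.52 -0.16  1.25  0.49]
front inner top [[0.501, 0.391, 0.066], [0.5, 0.192, 0.066]] cab front [[0.64, 0.417, 0.085], [0.638, 0.177, 0.085]]
floor R edge [[0.572 0.193 0.066]] floor L [[0.574 0.395 0.022]]
```

Request:
{"api": "play_rows", "payload": {
  "series": [
    {"fingers": 1,"dx": 14,"dy": 0,"dz": 4,"turn": -0.03},
    {"fingers": 1,"dx": 14,"dy": 0,"dz": 0,"turn": -0.03},
    {"fingers": 1,"dx": 10,"dy": 0,"dz": 0,"turn": 0},
    {"fingers": 1,"dx": 0,"dy": 0,"dz": 0,"turn": 0}
  ]
}}

```text
clock: 46.43
position: [0.5659, 0.2936, 0.1068]
ee_rot: [0.099, 0.995, -0.005, -0.03]
contact_force: [0.1, 0.5, -3.0]
width: 0.0124
```

```bash
python3 - <<'E'
from h import *
st=stat(); tilt(st)
im=get_image("wrist"); cv2.imwrite("pics/w22.png",cv2.resize(im["pixels"][:,:,::-1],(640,480)))
E
```

```text
t 46.43 pos [565.9 293.6 106.8] phi -0.016 w 12.4 F [ 0.1  0.5 -3. ]
toolz xy mrad [ -60. -197.]
```

View pics/w22.png

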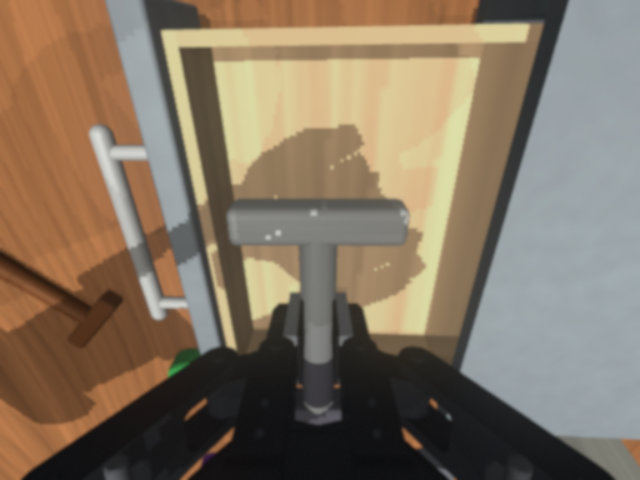

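The spindle hangs over the drawer with its crossbar at (318,222), inside the walls on every side. Lowering.

Request:
{"api": "play_rows", "payload": {
  "series": [
    {"fingers": 1,"dx": 0,"dy": 5,"dz": -15,"turn": 0},
    {"fingers": 1,"dx": 0,"dy": 5,"dz": -20,"turn": 0},
    {"fingers": 1,"dx": 0,"dy": 2,"dz": -15,"turn": 0},
    {"fingers": 1,"dx": 0,"dy": 1,"dz": -6,"turn": 0}
  ]
}}

```text
clock: 46.82
position: [0.5628, 0.3038, 0.0514]
ee_rot: [0.099, 0.995, -0.007, -0.031]
contact_force: [0.1, -0.1, -4.2]
width: 0.0124
```

Request:
{"api": "play_rows", "payload": {
  "series": [
    {"fingers": 1,"dx": 0,"dy": 0,"dz": -4,"turn": 0}
  ]
}}

```text
clock: 46.9
position: [0.5615, 0.3033, 0.0466]
ee_rot: [0.1, 0.994, -0.006, -0.032]
contact_force: [-0.2, 0.3, -3.0]
width: 0.0121
```

Request:
{"api": "play_rows", "payload": {
  "series": [
    {"fingers": 1,"dx": 2,"dy": 0,"dz": -4,"turn": 0}
  ]
}}

```text
clock: 46.98
position: [0.5624, 0.3028, 0.0424]
ee_rot: [0.1, 0.994, -0.006, -0.033]
contact_force: [-0.4, 0.0, -4.0]
width: 0.0122
```

Request:
{"api": "play_rows", "payload": {
  "series": [
    {"fingers": 1,"dx": 2,"dy": 0,"dz": -3,"turn": 0}
  ]
}}

```text
clock: 47.07
position: [0.564, 0.3026, 0.0397]
ee_rot: [0.1, 0.994, -0.006, -0.033]
contact_force: [-1.4, -0.2, 3.3]
width: 0.012
```

Request:
{"api": "play_rows", "payload": {
  "series": [
    {"fingers": -0.1,"dx": 0,"dy": 0,"dz": 0,"turn": 0},
    {"fingers": -0.1,"dx": 0,"dy": 0,"dz": 0,"turn": 0},
    {"fingers": -0.1,"dx": 0,"dy": 0,"dz": 1,"turn": 0}
  ]
}}

```text
clock: 47.32
position: [0.5661, 0.3025, 0.0432]
ee_rot: [0.1, 0.995, -0.006, -0.031]
contact_force: [-0.1, 0.3, 0.0]
width: 0.0465
```

Request:
{"api": "play_rows", "payload": {
  "series": [
    {"fingers": -0.1,"dx": 0,"dy": 0,"dz": 20,"turn": 0},
    {"fingers": -0.1,"dx": 0,"dy": 0,"dz": 36,"turn": 0},
    {"fingers": -0.1,"dx": 0,"dy": 0,"dz": 38,"turn": 0},
    {"fingers": 1,"dx": -10,"dy": 0,"dz": 30,"turn": 0},
    {"fingers": 1,"dx": -25,"dy": 0,"dz": 0,"turn": 0},
    {"fingers": 1,"dx": -25,"dy": 0,"dz": 0,"turn": 0},
    {"fingers": 1,"dx": -25,"dy": 0,"dz": 0,"turn": 0},
    {"fingers": 1,"dx": -25,"dy": 0,"dz": 0,"turn": 0},
    {"fingers": 1,"dx": -25,"dy": 0,"dz": 0,"turn": 0},
    {"fingers": 1,"dx": -20,"dy": 0,"dz": 0,"turn": 0},
    {"fingers": 1,"dx": 0,"dy": 0,"dz": 0,"turn": 0}
  ]
}}

```text
clock: 48.23
position: [0.4109, 0.3021, 0.1852]
ee_rot: [0.094, 0.995, -0.009, -0.02]
contact_force: [-1.2, -0.3, 0.2]
width: 0.0001
```

```bash
python3 - <<'E'
from h import *
st,im,c=spindle()
t=get_image("top"); ct=cam(t)
for m in masks_of(t,"spindle")[:3]:
    ys,xs=np.nonzero(m["region"]); P=back(ct,np.c_[xs,ys],.036)[:,:2]*1000; print("top",round(m["p"],2),len(xs),P.mean(0).round(0),P.min(0).round(0),P.max(0).round(0))
E
```

```text
t 48.23 pos [410.9 302.1 185.2] phi -0.022 w 0.1 F [-1.2 -0.3  0.2]
toolz xy mrad [ -41. -188.]
0.6 3829 mean [576. 299.] ang 1.55 ends [574. 208.] [577. 353.] [179 177 171]
top 0.66 255 [322. 226.] [265. 167.] [381. 278.]
top 0.61 436 [794. 101.] [740.  66.] [846. 136.]
top 0.39 911 [ 334. -204.] [ 266. -257.] [ 405. -148.]
```

Request:
{"api": "play_rows", "payload": {
  "series": [
    {"fingers": 1,"dx": -2,"dy": 0,"dz": -30,"turn": 0},
    {"fingers": 1,"dx": 0,"dy": 0,"dz": -36,"turn": 0},
    {"fingers": 1,"dx": 0,"dy": 0,"dz": -36,"turn": 0},
    {"fingers": 1,"dx": 0,"dy": 0,"dz": -25,"turn": 0},
    {"fingers": 1,"dx": 0,"dy": 0,"dz": -10,"turn": 0},
    {"fingers": 1,"dx": 0,"dy": 0,"dz": 0,"turn": 0}
  ]
}}

```text
clock: 48.93
position: [0.4259, 0.3049, 0.0441]
ee_rot: [0.09, 0.996, -0.013, -0.011]
contact_force: [-0.0, 0.6, 0.0]
width: 0.0001
```

Request:
{"api": "play_rows", "payload": {
  "series": [
    {"fingers": 1,"dx": 15,"dy": -1,"dz": 0,"turn": 0},
    {"fingers": 1,"dx": 15,"dy": 0,"dz": 0,"turn": 0},
    {"fingers": 1,"dx": 15,"dy": 0,"dz": 0,"turn": 0}
  ]
}}

```text
clock: 49.18
position: [0.4706, 0.3028, 0.0432]
ee_rot: [0.092, 0.996, -0.013, -0.015]
contact_force: [-1.6, 0.3, -0.2]
width: 0.0001
```

Request:
{"api": "play_rows", "payload": {
  "series": [
    {"fingers": 1,"dx": 15,"dy": 0,"dz": 0,"turn": 0},
    {"fingers": 1,"dx": 15,"dy": 0,"dz": 0,"turn": 0},
    {"fingers": 1,"dx": 15,"dy": 0,"dz": 0,"turn": 0}
  ]
}}

```text
clock: 49.43
position: [0.5219, 0.3027, 0.0453]
ee_rot: [0.091, 0.996, -0.014, -0.015]
contact_force: [-2.2, 0.7, -1.1]
width: -0.0002
```

Request:
{"api": "play_rows", "payload": {
  "series": [
    {"fingers": 1,"dx": 15,"dy": 0,"dz": -2,"turn": 0},
    {"fingers": 1,"dx": 15,"dy": 0,"dz": 0,"turn": 0},
    {"fingers": 1,"dx": 10,"dy": 0,"dz": -1,"turn": 0}
  ]
}}

```text
clock: 49.68
position: [0.5709, 0.3024, 0.0456]
ee_rot: [0.09, 0.996, -0.015, -0.012]
contact_force: [-2.4, 0.6, -0.2]
width: -0.0003
```

Request:
{"api": "play_rows", "payload": {
  "series": [
    {"fingers": 1,"dx": 8,"dy": 0,"dz": 0,"turn": 0},
    {"fingers": 1,"dx": 6,"dy": 0,"dz": 0,"turn": 0}
  ]
}}

```text
clock: 49.85
position: [0.5762, 0.3023, 0.0458]
ee_rot: [0.09, 0.995, -0.019, -0.026]
contact_force: [-20.0, 4.9, 9.5]
width: 0.0001
```

Request:
{"api": "play_rows", "payload": {
  "series": [
    {"fingers": 1,"dx": 6,"dy": 0,"dz": 0,"turn": 0}
  ]
}}

```text
clock: 49.93
position: [0.576, 0.3024, 0.0462]
ee_rot: [0.09, 0.995, -0.02, -0.034]
contact_force: [-14.1, 2.3, 5.0]
width: -0.0003
```

Request:
{"api": "play_rows", "payload": {
  "series": [
    {"fingers": 1,"dx": -15,"dy": 0,"dz": 0,"turn": 0},
    {"fingers": 1,"dx": -30,"dy": 0,"dz": 10,"turn": 0},
    {"fingers": 1,"dx": -30,"dy": 0,"dz": 36,"turn": 0},
    {"fingers": 1,"dx": -20,"dy": 0,"dz": 36,"turn": 0},
    {"fingers": 1,"dx": -20,"dy": 0,"dz": 36,"turn": 0},
    {"fingers": 1,"dx": -30,"dy": 0,"dz": 10,"turn": 0},
    {"fingers": 1,"dx": -30,"dy": 0,"dz": 0,"turn": 0},
    {"fingers": 1,"dx": 0,"dy": 0,"dz": 0,"turn": 0}
  ]
}}

```text
clock: 50.6
position: [0.41, 0.3021, 0.1832]
ee_rot: [0.086, 0.996, -0.024, -0.028]
contact_force: [-1.2, -0.2, -0.9]
width: 0.0003
```

```bash
python3 - <<'E'
from h import *
st=stat(); t=get_image("top"); ct=cam(t); save(t,"t3")
for n in("cab_drawer0_handle","cab","clamp_tip","case","disc1","spindle","tape","wheelnut"):
    for m in masks_of(t,n)[:2]:
        ys,xs=np.nonzero(m["region"]); P=back(ct,np.c_[xs,ys],.046)[:,:2]*1000; print(n,round(m["p"],2),len(xs),P.mean(0).round(0),P.min(0).round(0),P.max(0).round(0))
# profile along x of the drawer front: columns at y ~.30
px=proj(ct,[[x,.297,.046] for x in np.arange(.44,.66,.01)])
for x,p in zip(np.arange(.44,.66,.01),px): print(round(x,2),t["pixels"][int(round(p[1])),int(round(p[0]))],end=' ')
E
```

```text
t 50.6 pos [410.  302.1 183.2] phi -0.053 w 0.3 F [-1.2 -0.2 -0.9]
cab_drawer0_handle 0.8 514 [626. 302.] [590. 182.] [648. 421.]
clamp_tip 0.47 137 [ 633. -253.] [ 616. -295.] [ 651. -208.]
case 0.78 3858 [ 558. -328.] [ 427. -452.] [ 695. -192.]
disc1 0.66 107 [430. -46.] [410. -68.] [451. -27.]
disc1 0.52 105 [437. 129.] [416. 108.] [457. 149.]
spindle 0.6 218 [330. 219.] [269. 162.] [389. 273.]
tape 0.7 134 [ 632. -253.] [ 616. -295.] [ 647. -208.]
tape 0.53 84 [668. -22.] [644. -45.] [694.   1.]
wheelnut 0.44 41 [592.  95.] [578.  83.] [605. 106.]
0.44 [160 110  67] 0.45 [171 120  71] 0.46 [169 120  71] 0.47 [163 116  68] 0.48 [168 118  71] 0.49 [169 119  68] 0.5 [161 114  67] 0.51 [156 109  63] 0.52 [159 113  64] 0.53 [155 107  63] 0.54 [170 120  71] 0.55 [164 118  71] 0.56 [170 120  71] 0.57 [166 117  72] 0.58 [158 113  66] 0.59 [137 134 128] 0.6 [172 174 172] 0.61 [153 106  61] 0.62 [130  88  52] 0.63 [50 51 48] 0.64 [156 168 170] 0.65 [128 135 138] 0.66 [160 170 174]
```

```bash
python3 -c "
from h import *
stat(); print(sign_off())"
```

```text
t 51.05 pos [413.8 301.9 179.5] phi -0.055 w -0.0 F [ 0.  -0.1 -0.3]
the job is handed in; nothing more can be done
None
```

The wind-back kit is put away and I have handed the job in, at about 51 s on the robot's clock. No verdict comes back.

- **Case:** I pressed the release and the lid sprang open. All four steel discs went in; the picture taken just before closing showed them side by side. I then pushed the lid shut at about 26 N. It stayed down when I let go.
- **Clamp:** I swung it down only after the lid was shut. It stopped at the expected height, and the last top view shows it lying flat on the lid.
- **Spindle and drawer:** The spindle lay across the drawer floor before I closed it. I pushed the drawer until it hit a hard stop at about 20 N. The handle had moved about 147 mm, against the 150 mm maximum, so I take it as fully home.
- **Other things:** The tape, the nut and the green, purple and brown look-alikes read within about 1–2 cm of where they started, which is about how well I could measure. I touched none of them on purpose.

**Two things did not go cleanly:**
- **Missed grasp:** My first try at the second disc closed above it. The disc did not move, and the second try worked.
- **Force and tilt:** The force briefly reached 51 N at the fingertips when the clamp hit its stop, below the 120 N wrist limit. The tool also slowly tilted, by up to about 0.2 rad, and I worked around it.

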